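# Clear the worktop: old spice jars through the bin flap, apples into the fruit pot

## Task

Clear the worktop: throw away the out-of-date spice jars, which are the black-capped ones standing out in the middle of the worktop, by pushing each one down through the sprung flap of the recycling bin until it drops inside and the flap shuts again, and lower the apples gently into the deep fruit pot without dropping or squashing them into it. When all of them are away, set the wooden lid squarely on the pot. Leave the tan-capped jars, the salt shaker and the other spice jars at the back by the oil bottle where they are.

Things in the scene. Friction and masses are not known exactly. Their poses are not given: they have to be found in the camera images.
- bin: grey recycling bin, 240 mm (its x, from -95 to +145 mm) by 180 mm (its y), 240 mm high, fixed, hollow, smooth plastic; origin on its underside below the mouth, z up. In its top a rectangular mouth 126 mm (x, from -71 to +55 mm) by 152 mm (y, +-76 mm), closed by the green flap. Inside, a ramp makes jars slide to the +x end.
- bin_mouth (a point): centre of the bin's mouth, level with the top of the bin; axes as the bin's
- flap (a joint): hinge of the green flap (118 x 138 x 5 mm, top 2 mm below the bin's top) along the mouth's +x edge (bin x = +56 mm): 0 shut and level, positive swung down into the bin, to 1.45 rad. Sprung shut: a jar's weight scarcely opens it, 2 to 3 N near its free (-x) edge does. A jar pushed in until its cap is 35 mm below the bin's top drops when let go; let go higher, the flap may hold it: push on from above.
- pot_rim (a point): centre of the rim of the round white stoneware fruit pot, which stands fixed: outer diameter 154 mm, inner 142 mm, rim 124 mm above the worktop, inner floor 116 mm below the rim; z up
- lid: round wooden lid, 158 mm across, loose, 200 g; origin at the centre of its underside, z up. A plug 124 mm across reaches 5 mm down from the disc into the pot; the disc's top is 14 mm above the origin, the knob's top 45 mm
- lid_knob (a point): middle of the lid's knob, 34 mm above the underside of the plug; the knob is 30 mm across at this height (from 29 to 45 mm above the underside), narrower below. On the seated lid it is 29 mm above the pot's rim.
- jar_orange_center (a point): centre (half-way up, on the axis) of a glass spice jar to throw away (like ones by the oil bottle are not meant and are fixed): orange-brown spice, black cap; 46 mm across, 98 mm high, cap (the top 20 mm) 41 mm across; 150 g; stands upright, z along its axis towards the cap; may be absent (None)
- jar_yellow_center (a point): centre (half-way up, on the axis) of a glass spice jar to throw away (like ones by the oil bottle are not meant and are fixed): yellow spice, black cap; 49 mm across, 108 mm high, cap (the top 20 mm) 44 mm across; 150 g; stands upright, z along its axis towards the cap; may be absent (None)
- jar_dark_center (a point): centre (half-way up, on the axis) of a glass spice jar to throw away (like ones by the oil bottle are not meant and are fixed): nearly black spice, black cap; 46 mm across, 92 mm high, cap (the top 20 mm) 41 mm across; 150 g; stands upright, z along its axis towards the cap; may be absent (None)
- apple0_center (a point): centre of the dark red apple: 60 mm across, 53 mm high without its thin stalk, widest 30 mm above its underside, centre 27 mm above it; 110 g; stands on its flat underside; may be absent (None)
- apple1_center (a point): centre of the green apple: 60 mm across, 53 mm high without its thin stalk, widest 30 mm above its underside, centre 27 mm above it; 110 g; stands on its flat underside; may be absent (None)
- apple2_center (a point): centre of the yellow apple: 60 mm across, 53 mm high without its thin stalk, widest 30 mm above its underside, centre 27 mm above it; 110 g; stands on its flat underside; may be absent (None)
- jar_tan_brown: bystander, to be left alone: tan-capped spice jar with olive-tan contents, 54 mm across, 122 mm high; origin at the centre of its underside
- jar_tan_green: bystander, to be left alone: tan-capped spice jar with green contents, 42 mm across, 84 mm high; origin at the centre of its underside
- salt: bystander, to be left alone: salt shaker with grey top, 44 mm across, 90 mm high; origin at the centre of its underside

How it is judged:
On the way, in this order (a step that is already met when the one before it is completed fails the run):
1. every black-capped jar is in the bin with the flap shut, and every apple lies at rest in the pot (x of jar_orange_center in the frame of bin between -0.095 and 0.145 m and y of jar_orange_center in the frame of bin between -0.09 and 0.09 m and z of jar_orange_center in the frame of bin between 0 and 0.15 m and x of jar_yellow_center in the frame of bin between -0.095 and 0.145 m and y of jar_yellow_center in the frame of bin between -0.09 and 0.09 m and z of jar_yellow_center in the frame of bin between 0 and 0.15 m and x of jar_dark_center in the frame of bin between -0.095 and 0.145 m and y of jar_dark_center in the frame of bin between -0.09 and 0.09 m and z of jar_dark_center in the frame of bin between 0 and 0.15 m and horizontal distance between each of apple0_center, apple1_center, apple2_center and pot_rim below 0.065 m and z of apple0_center in the frame of pot_rim between -0.125 and -0.015 m and z of apple1_center in the frame of pot_rim between -0.125 and -0.015 m and z of apple2_center in the frame of pot_rim between -0.125 and -0.015 m and value of joint flap below 0.12 rad and linear speed of each of apple0, apple1, apple2 below 0.03 m/s), for 0.2 s.
2. the lid is seated on the pot (horizontal distance between lid_knob and pot_rim below 0.014 m and z of lid_knob in the frame of pot_rim between 0.022 and 0.034 m and angle between lid's own z axis and vertical below 0.06 rad), for 0.2 s.
At the end, for the whole second after the job is handed in: every black-capped jar lies inside the bin (its centre lower than 150 mm above the worktop), the flap is shut (under 0.12 rad), every apple is in the pot below its rim, the lid lies flat on the pot (centred within 14 mm, tilt under 0.06 rad), and the apples and the lid are at rest (all of step 1 and all of step 2 and linear speed of lid below 0.03 m/s); the robot touches nothing.
It fails at once if a tan-capped jar or the salt shaker is moved more than 30 mm (distance of any of jar_tan_brown, jar_tan_green, salt from where it was at the start of the episode above 0.03 m).
It fails at once if an apple is dropped (falls faster than 1 m/s inside the pot's mouth) or pressed hard (over 40 N) ((horizontal distance between apple0_center and pot_rim below 0.07 m and z of apple0_center in the frame of pot_rim below 0 m and linear speed of apple0 above 1 m/s) or (horizontal distance between apple1_center and pot_rim below 0.07 m and z of apple1_center in the frame of pot_rim below 0 m and linear speed of apple1 above 1 m/s) or (horizontal distance between apple2_center and pot_rim below 0.07 m and z of apple2_center in the frame of pot_rim below 0 m and linear speed of apple2 above 1 m/s) or contact force between any of apple0, apple1, apple2 and pot above 40 N).
Of jar_orange, jar_yellow, jar_dark only 2 to 3 are there at a start; the rules pass over those that are not, and their reading is None.
Of apple0, apple1, apple2 only 2 to 3 are there at a start; the rules pass over those that are not, and their reading is None.
At some moment in a run one of jar_orange, jar_yellow, jar_dark, lid may be knocked a few centimetres aside while the robot is not near it.
It also fails if it takes over 210 s, if anything falls off the work surface, if the arm or the gripper's body presses on something with over 40 N, if the wrist force passes 120 N, or if a joint passes its speed limit or range.

## Robot

A 7-joint arm with a two-finger parallel gripper is mounted at the origin on a cart in front of the work surface, level with it; the furniture and walls round the work are solid. World frame = base frame: x ahead of the robot, y to its left, z up, the work surface at z = 0. Lengths are in m, angles in rad, forces in N, time in s.
With the tool pointing down it reaches from about 0.4 to 0.875 m from the base axis. Payload 6.5 kg.
Tool frame: the origin (TCP) lies at the very end of the fingers, on their centre line; the grasp point (between the pads) lies 19 mm behind it; z points along the fingers, y is the line along which they close (so a half turn about z gives the same grasp; the last joint's range is limited). The gripper opens to 88 mm and grips with 3 to 60 N. Pads are 18 mm wide; open, the fingers measure 123 mm over their backs; the gripper's body (75 mm by 187 mm) begins 45 mm behind the grasp point.
Start: joints at [-1.402, 0.536, -0.004, 1.538, 0.003, 1.067, -0.071], TCP at [0.151, 0.632, 0.239] pointing down, gripper open.
Joint ranges: [-2.7, 2.7], [-0.37, 2.16], [-1.27, 1.26], [0.24, 2.4], [-1.31, 4.45], [0.19, 1.91], [-2.76, 2.76]. Speed limits (rad/s): [2.39, 2.39, 3.14, 3.14, 3.14, 3.14, 3.14].

## Interface

Orientations are given as [roll, pitch, yaw] about the fixed x, y, z axes, in that order (R = Rz(yaw) Ry(pitch) Rx(roll)).
In Python, from workcell import env gives the robot as it stands.
- The arm moves only by the tool apply_moves, never from a script. Its argument "series" is a list of rows, each a list of 2 entries, a list of its own where there are three numbers: the shift along the tool's x, y, z in cm, then the turn, a rotation vector about the tool's x, y, z in rad. A call has exactly 8 rows; each row shifts and turns the commanded pose from where the row before left it, along the tool's axes as they then stand; what a row does not reach is not made up. A row lasts 1/10 s, in which the tool goes at most 50 mm and 8.59 degrees, less where a joint would pass 70% of its speed; a pose out of reach is approached as far as the arm can. A call is refused whole if a number of a shift passes 5 or a number of a turn 0.15, either way. A call with a gripper value outside its range is refused whole. "gripper" is the opening, from 0 (shut) to 1 (fully open), set as the call begins (left out, the last holds). The fingers move at their own pace and stop on an object; "force" is the grip in N (left out, the last holds). Time passes only in rows, so rows that do not move let the fingers close, or fill a call up. It gives the time, the measured TCP pose, the force, the opening and the grip force at its end, in the units of the state.
- env.sense(): the state, without advancing time (a new reading comes with each control period).
- env.camera(name): name is "scene" or "top" or "wrist"; returns (picture, depth): 400x640x3 uint8, blue, green, red; 400x640 float32, m along the optical axis (not along the pixel's ray), 0 where there is no reading.
- env.camera_model(name): a dict with "camera_matrix" (3x3 intrinsics, pixels), "cam_to_world" (4x4, takes a point from camera to world coordinates); the wrist camera has in their place "tool_from_camera" (4x4, takes a point from camera to tool coordinates, whose origin is the TCP and whose axes are the flange's). Camera axes: x right, y down, z forward; pixel columns grow to the right and rows downward; lengths in m; the calibration is good to about 2 mm. A picture is of the moment at which its call begins: read the wrist's pose just before it. camera_model takes no time and is no camera call.
- env.job_done(): hands the job in; it is judged then, once.
The state is a dict: "clock": time; "joints": joint angles; "joint_velocities": joint speeds; "joint_efforts": joint torques, N m; "tcp_pos": TCP position; "ee_rot": TCP orientation; "force": force on the tool from outside, world axes, zero at the start; "torque": the same for the moment, N m; "width": opening from 0.0 (shut) to 1.0 (fully open); "grasp_force": force on a finger pad.
Only numpy, scipy, OpenCV 4.12 (cv2) and the standard library are available. Lean on these libraries where they do the work, as an engineer would, in place of code of your own. Each camera call takes 0.05 s, during which the arm holds its last target. There are 200 camera calls.

## Working session

There is one attempt and no reset: what is moved stays moved. The work goes in short steps, Python scripts to look and compute and a tool call to move; the robot and the scene stay as the last step left them, time stands still between calls to the robot, and variables do not carry over. Pictures are saved under pics/ and viewed, at most 15 in all, crops included, and the job is handed in when it is done.

Besides the shell and the picture viewer there is one more tool, called in YAML: its name, and indented under it one key for each argument. apply_moves: Moves the arm, as the interface text tells. Its arguments: {"type":"object","properties":{"series":{"type":"array","items":{"type":"array"}},"gripper":{"type":"number"},"force":{"type":"number"}},"required":["series"]}

```bash
mkdir -p pics; ls
cat > h.py <<'E'
import numpy as np, cv2
from workcell import env
from scipy.spatial.transform import Rotation as R
def T():
    s=env.sense(); M=np.eye(4); M[:3,:3]=R.from_euler('xyz',s['ee_rot']).as_matrix(); M[:3,3]=s['tcp_pos']; return M
def grab(n):
    t=T() if n=='wrist' else None
    m=env.camera_model(n); im,d=env.camera(n)
    C=t@np.array(m['tool_from_camera']) if n=='wrist' else np.array(m['cam_to_world'])
    return im,d,np.array(m['camera_matrix']),C
def cloud(d,K,C):
    v,u=np.mgrid[:d.shape[0],:d.shape[1]]
    p=np.stack([(u-K[0,2])/K[0,0]*d,(v-K[1,2])/K[1,1]*d,d],-1)
    w=p@C[:3,:3].T+C[:3,3]; w[d==0]=np.nan; return w
def ray(u,v,z,K,C):
    r=C[:3,:3]@np.array([(u-K[0,2])/K[0,0],(v-K[1,2])/K[1,1],1]); o=C[:3,3]
    return o+r*(z-o[2])/r[2]
E
python3 - <<'E'
from h import *
for n in('top','scene'):
    im,d,K,C=grab(n); cv2.imwrite(f'pics/{n}0.png',im); np.savez(f'{n}0.npz',im=im,d=d,K=K,C=C); print(n,K[0,0],C.round(3).tolist())
s=env.sense();print(s)
E
```

```text
pics
top 471.5768996531948 [[-0.051, -0.858, 0.511, -0.193], [-0.999, 0.046, -0.023, -0.017], [-0.004, -0.512, -0.859, 1.511], [0.0, 0.0, 0.0, 1.0]]
scene 424.3579918383452 [[-0.916, -0.279, 0.288, 0.258], [-0.4, 0.651, -0.645, 0.661], [-0.008, -0.706, -0.708, 0.926], [0.0, 0.0, 0.0, 1.0]]
{'clock': 0.1, 'joints': array([-1.4021858 ,  0.53710815, -0.00445944,  1.53874257,  0.00257238,
        1.06729859, -0.07121667]), 'joint_velocities': array([-0.00054708, -0.00020153, -0.00050756, -0.00160461,  0.00221471,
       -0.00172465,  0.0016785 ]), 'joint_efforts': array([ 2.11650389e-03, -5.72082996e+01,  9.93546993e-01, -2.52233326e+01,
       -5.62457868e-02,  1.34451437e-02,  3.46149375e-05]), 'tcp_pos': array([0.15109345, 0.63163591, 0.23792736]), 'ee_rot': array([-3.14004357e+00,  7.99664216e-05,  2.90684172e+00]), 'force': array([-0.18294794,  0.46450664, -0.90055357]), 'torque': array([-0.03478615,  0.01401778, -0.05559065]), 'grasp_force': 0.0, 'width': 1.0002124681504745}
```

View pics/top0.png

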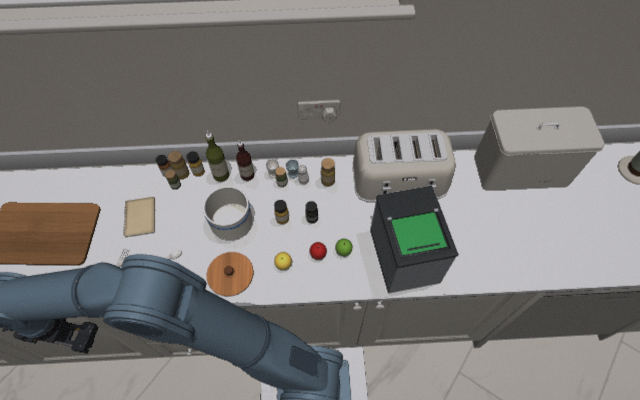

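View pics/scene0.png

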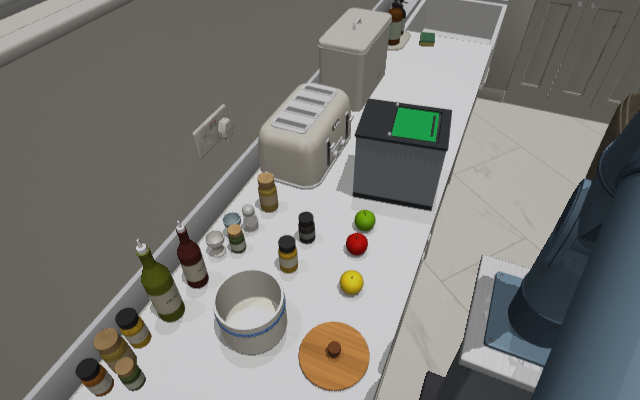

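The top view shows the pot at (228,213), lid at (230,273), apples yellow (283,261), red (318,250) and green (344,247). Black-capped jars stand at (281,212) and (312,212), with the bin flap at (418,233). One of the three jars seems to be absent.

Run:
```python
from h import *
for n in('top','scene'):
    z=np.load(n+'0.npz'); im,d,K,C=z['im'],z['d'],z['K'],z['C']; W=cloud(d,K,C)
    hsv=cv2.cvtColor(im,cv2.COLOR_BGR2HSV).astype(int); H,S,V=hsv[...,0],hsv[...,1],hsv[...,2]
    print(n)
    X,Y,Z=W[...,0],W[...,1],W[...,2]
    ok=(X>.3)&(X<.9)&(abs(Y)<.7)
    # flap
    m=(H>50)&(H<75)&(S>150)&ok&(Z>.2)
    c=max(cv2.findContours(m.astype(np.uint8),cv2.RETR_EXTERNAL,cv2.CHAIN_APPROX_SIMPLE)[0],key=cv2.contourArea)
    print('flap z',np.nanmedian(Z[m]))
    P=np.array([ray(*p[0],.238,K,C)[:2] for p in c],np.float32)
    print('flap',cv2.minAreaRect(P),cv2.boxPoints(cv2.minAreaRect(P)).tolist())
    for nm,(a,b),zr in(('red',(0,6),(.01,.07)),('red2',(172,180),(.01,.07)),('green',(35,60),(.01,.07)),('yel',(18,32),(.01,.07)),('lid',(5,20),(.002,.022))):
        m=((H>=a)&(H<=b)&(S>130)&(Z>zr[0])&(Z<zr[1])&ok).astype(np.uint8)
        k,l,st,ce=cv2.connectedComponentsWithStats(m)
        for i in range(1,k):
            if st[i,4]>60:
                q=W[l==i]; print(nm,st[i,4],ce[i].round(),np.nanmean(q,0).round(3),'max',np.nanmax(q,0).round(3),'min',np.nanmin(q,0).round(3))
    m=((V<60)&(Z>.07)&(Z<.13)&ok&(Y<.25)).astype(np.uint8)
    k,l,st,ce=cv2.connectedComponentsWithStats(m)
    for i in range(1,k):
        if st[i,4]>20:
            q=W[l==i]; t=q[q[:,2]>np.nanpercentile(q[:,2],90)-.004]; print('blk',st[i,4],ce[i].round(),t.mean(0).round(3),len(t),q.max(0).round(3),q.min(0).round(3))
    m=(Z>.115)&(Z<.13)&(X>.4)&(Y>.15)&(Y<.45)&(X<.73)
    q=W[m]; e,r=cv2.minEnclosingCircle(q[:,:2].astype(np.float32)); print('pot',e,r,len(q))
```

```text
top
flap z 0.23751496493755175
flap ((0.42744767665863037, -0.334127277135849), (0.09615274518728256, 0.13318489491939545), 8.749432563781738) [[0.3698011338710785, -0.2756228446960449], [0.3900603950023651, -0.4072578549385071], [0.48509421944618225, -0.3926317095756531], [0.46483495831489563, -0.2609966993331909]]
red 185 [318. 250.] [ 0.462 -0.034  0.047] max [ 0.496 -0.008  0.06 ] min [ 0.438 -0.06   0.029]
green 199 [344. 247.] [ 0.47  -0.123  0.047] max [ 0.5   -0.097  0.058] min [ 0.448 -0.149  0.031]
yel 212 [283. 261.] [0.431 0.085 0.047] max [0.459 0.111 0.06 ] min [0.407 0.06  0.025]
lid 1431 [230. 274.] [0.407 0.265 0.013] max [0.485 0.342 0.022] min [0.33  0.19  0.002]
blk 84 [245. 162.] [0.787 0.214 0.127] 22 [0.811 0.238 0.129] [0.777 0.192 0.093]
blk 122 [280. 206.] [0.61  0.089 0.11 ] 41 [0.634 0.105 0.116] [0.588 0.067 0.074]
blk 104 [311. 208.] [ 0.605 -0.019  0.094] 32 [ 0.63  -0.001  0.098] [ 0.587 -0.036  0.07 ]
blk 267 [382. 251.] [ 0.425 -0.243  0.126] 44 [ 0.543 -0.226  0.13 ] [ 0.316 -0.261  0.071]
pot (0.6090890169143677, 0.2716834843158722) 0.0792453363537
[... 861 characters left out ...]
0.409 0.057 0.017]
yel 88 [142. 342.] [0.817 0.416 0.019] max [0.834 0.432 0.027] min [0.809 0.393 0.011]
lid 3553 [334. 356.] [0.408 0.272 0.014] max [0.488 0.345 0.02 ] min [0.332 0.191 0.008]
blk 30 [346. 126.] [ 0.656 -0.433  0.127] 4 [ 0.657 -0.429  0.129] [ 0.654 -0.444  0.071]
blk 26 [328. 153.] [ 0.654 -0.276  0.122] 5 [ 0.657 -0.273  0.128] [ 0.653 -0.286  0.071]
blk 186 [306. 219.] [ 0.609 -0.016  0.092] 121 [0.629 0.004 0.095] [ 0.59  -0.036  0.07 ]
blk 243 [287. 244.] [0.611 0.09  0.108] 164 [0.632 0.11  0.112] [0.59  0.07  0.086]
blk 209 [191. 259.] [0.794 0.23  0.127] 66 [0.824 0.246 0.13 ] [0.779 0.203 0.099]
pot (0.6104820370674133, 0.2716269791126251) 0.07794833183288574 792
```

Yellow jar is at (.610,.089), dark at (.607,-.018); orange is absent. First I turn the tool to yaw 90°.

apply_moves:
  series:
    - [[0,0,0],[0,0,0.15]]
    - [[0,0,0],[0,0,0.15]]
    - [[0,0,0],[0,0,0.15]]
    - [[0,0,0],[0,0,0.15]]
    - [[0,0,0],[0,0,0.15]]
    - [[0,0,0],[0,0,0.15]]
    - [[0,0,0],[0,0,0.15]]
    - [[0,0,0],[0,0,0.15]]
  gripper: 1
  force: 10

```text
clock: 0.9
tcp_pos: [0.1511, 0.6318, 0.2382]
ee_rot: [-3.141, 0.001, 1.701]
force: [-0.2, -0.6, -0.7]
width: 0.996
grasp_force: 0.0
```

```bash
cat >> h.py <<'E'
def to(x,y,z,yaw):
    "shift along present tool axes (cm), and turn about tool x,y,z; shift assumes turn done after"
    M=T(); d=M[:3,:3].T@(np.array([x,y,z])-M[:3,3])*100
    G=R.from_euler('xyz',[np.pi,0,yaw]).as_matrix(); r=R.from_matrix(M[:3,:3].T@G).as_rotvec()
    dn=G.T@(np.array([x,y,z])-M[:3,3])*100
    s=env.sense(); print('shift now',d.round(2),'turn',r.round(3),'shift after turn',dn.round(2),'w',round(s['width'],3),'F',s['force'].round(1),'t',round(s['clock'],1),'tcp',s['tcp_pos'].round(4))
E
python3 -c "
from h import *
to(.43,.086,.16,np.pi/2)
z=np.load('scene0.npz');W=cloud(z['d'],z['K'],z['C']);q=W[abs(W[...,2]-.241)<.004];q=q[(q[:,1]<-.2)&(q[:,1]>-.5)&(q[:,0]<.72)&(q[:,0]>.28)]
print(cv2.minAreaRect(q[:,:2].astype(np.float32)))
"
```

```text
shift now [-57.73  20.59   7.87] turn [-0.     0.001  0.13 ] shift after turn [-54.58  27.89   7.82] w 0.996 F [-0.2 -0.6 -0.7] t 0.9 tcp [0.1511 0.6318 0.2382]
((0.4470149278640747, -0.3300636112689972), (0.24642089009284973, 0.18929992616176605), 8.076598167419434)
```

apply_moves:
  series:
    - [[0,0,0],[0,0,0.13]]
    - [[-4.2,2.15,0],[0,0,0]]
    - [[-4.2,2.15,0],[0,0,0]]
    - [[-4.2,2.15,0],[0,0,0]]
    - [[-4.2,2.15,0],[0,0,0]]
    - [[-4.2,2.15,0],[0,0,0]]
    - [[-4.2,2.15,0],[0,0,0]]
    - [[-4.2,2.15,0],[0,0,0]]

```text
clock: 1.7
tcp_pos: [0.3039, 0.3371, 0.2386]
ee_rot: [-3.141, 0.0, 1.577]
force: [1.0, 0.4, 0.4]
width: 1.004
grasp_force: 0.0
```

apply_moves:
  series:
    - [[-4.2,2.15,0],[0,0,0]]
    - [[-4.2,2.15,0],[0,0,0]]
    - [[-4.2,2.15,0],[0,0,0]]
    - [[-4.2,2.15,0],[0,0,0]]
    - [[-4.2,2.15,0],[0,0,0]]
    - [[-4.2,2.1,0],[0,0,0]]
    - [[0,0,0],[0,0,0]]
    - [[0,0,0],[0,0,0]]

```text
clock: 2.5
tcp_pos: [0.4335, 0.0871, 0.2386]
ee_rot: [-3.141, 0.0, 1.574]
force: [-1.5, 0.3, -0.0]
width: 0.999
grasp_force: 0.0
```

```bash
python3 -c "
from h import *
to(.434,.087,.024,np.pi/2)
im,d,K,C=grab('wrist');cv2.imwrite('pics/w1.png',im)
z=np.load('top0.npz');W=cloud(d,K,C);hsv=cv2.cvtColor(im,cv2.COLOR_BGR2HSV).astype(int)
m=(hsv[...,1]>120)&(hsv[...,0]>18)&(hsv[...,0]<34)&(W[...,2]>.01)&(W[...,2]<.07)
q=W[m];print(len(q),q.max(0),q.min(0),(q.max(0)+q.min(0))/2)
"
```

```text
shift now [-0.    0.06 21.46] turn [-0.     0.     0.003] shift after turn [-1.000e-02  5.000e-02  2.146e+01] w 0.999 F [-1.5  0.3 -0. ] t 2.5 tcp [0.4335 0.0871 0.2386]
2422 [0.61468182 0.1170225  0.06994869] [ 0.4113896  -0.12394285  0.01016228] [ 0.51303571 -0.00346017  0.04005548]
```

View pics/w1.png

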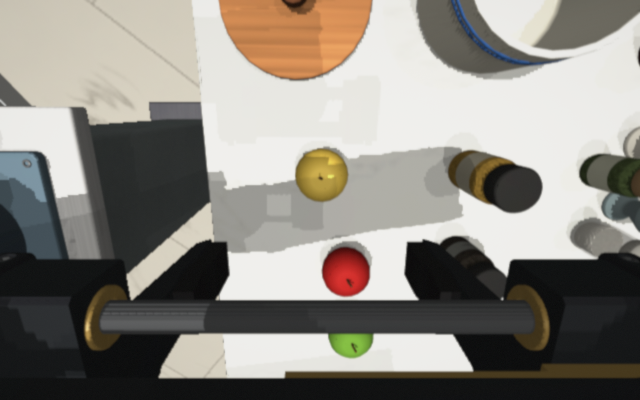

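The wrist view shows the yellow apple at (321,175), red at (345,272) and part of green at (350,340). I'll cast rays at the apple equator height.

```bash
python3 -c "
from h import *
im=cv2.imread('pics/w1.png');m=env.camera_model('wrist');K=np.array(m['camera_matrix']);C=T()@np.array(m['tool_from_camera'])
h=cv2.cvtColor(im,cv2.COLOR_BGR2HSV)
for n,a,b,box in(('y',18,34,(290,140,352,208)),('r',0,8,(315,240,380,299)),):
    k=cv2.inRange(h,(a,100,40),(b,255,255));M=np.zeros_like(k);x0,y0,x1,y1=box;M[y0:y1,x0:x1]=k[y0:y1,x0:x1]
    c=max(cv2.findContours(M,0,2)[0],key=cv2.contourArea);e=cv2.minEnclosingCircle(c);print(n,e,ray(*e[0],.032,K,C))
print(C.round(3))
"
```

```text
y ((321.0544738769531, 174.5968475341797), 26.114782333374023) [0.43835932 0.09000176 0.032     ]
r ((345.8316345214844, 271.3190002441406), 24.38858413696289) [ 0.46962751 -0.02936383  0.032     ]
[[ 1.     0.005  0.002  0.433]
 [ 0.006 -0.961 -0.277  0.161]
 [ 0.     0.277 -0.961  0.384]
 [ 0.     0.     0.     1.   ]]
```

apply_moves:
  series:
    - [[0.15,0.35,4],[0,0,0]]
    - [[0,0,4],[0,0,0]]
    - [[0,0,4],[0,0,0]]
    - [[0,0,4],[0,0,0]]
    - [[0,0,3.5],[0,0,0]]
    - [[0,0,1.2],[0,0,0]]
    - [[0,0,0.7],[0,0,0]]
    - [[0,0,0],[0,0,0]]

```text
clock: 3.35
tcp_pos: [0.4371, 0.0901, 0.025]
ee_rot: [3.142, -0.0, 1.578]
force: [0.0, -0.7, 0.8]
width: 1.0
grasp_force: 0.0
```

apply_moves:
  series:
    - [[0,0,0],[0,0,0]]
    - [[0,0,0],[0,0,0]]
    - [[0,0,0],[0,0,0]]
    - [[0,0,0],[0,0,0]]
    - [[0,0,0],[0,0,0]]
    - [[0,0,0],[0,0,0]]
    - [[0,0,0],[0,0,0]]
    - [[0,0,0],[0,0,0]]
  gripper: 0.4
  force: 10

```text
clock: 4.15
tcp_pos: [0.4377, 0.0896, 0.0253]
ee_rot: [3.14, -0.001, 1.577]
force: [-0.2, 0.3, 6.5]
width: 0.668
grasp_force: 10.0
```

apply_moves:
  series:
    - [[0,0,-1],[0,0,0]]
    - [[0,0,-2],[0,0,0]]
    - [[0,0,-3],[0,0,0]]
    - [[0,0,-4],[0,0,0]]
    - [[0,0,-4],[0,0,0]]
    - [[0,0,-3],[0,0,0]]
    - [[0,0,-1],[0,0,0]]
    - [[0,0,0],[0,0,0]]

```text
clock: 4.95
tcp_pos: [0.4374, 0.0898, 0.2057]
ee_rot: [3.14, -0.002, 1.577]
force: [-0.4, 0.3, -1.5]
width: 0.671
grasp_force: 10.0
```

```bash
python3 -c "
from h import *
to(.61,.2716,.2,np.pi/2)
im,d,K,C=grab('wrist');cv2.imwrite('pics/w2.png',im)
"
```

```text
shift now [18.07 17.38  0.64] turn [ 0.002 -0.002  0.006] shift after turn [18.18 17.26  0.57] w 0.671 F [-0.4  0.3 -1.5] t 5.0 tcp [0.4374 0.0898 0.2057]
```

View pics/w2.png

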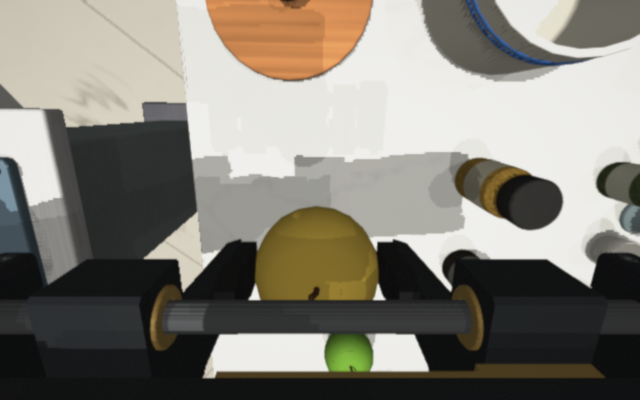

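Yellow apple is held (59 mm). Carrying it over the +y side of the pot and lowering.

apply_moves:
  series:
    - [[2,1.6,0],[0,0,0]]
    - [[3.5,2.8,0],[0,0,0]]
    - [[4,3.3,0],[0,0,0]]
    - [[4,3.3,0],[0,0,0]]
    - [[4,3.2,0],[0,0,0]]
    - [[2.5,2,0],[0,0,0]]
    - [[1.3,1.1,0],[0,0,0.006]]
    - [[0,0,0],[0,0,0]]

```text
clock: 5.8
tcp_pos: [0.6051, 0.3012, 0.2011]
ee_rot: [-3.138, 0.002, 1.573]
force: [-0.8, 0.1, -2.3]
width: 0.67
grasp_force: 10.0
```

apply_moves:
  series:
    - [[0,0,1],[0,0,0]]
    - [[0,0,2],[0,0,0]]
    - [[0,0,2.5],[0,0,0]]
    - [[0,0,2.5],[0,0,0]]
    - [[0,0,2],[0,0,0]]
    - [[0,0,1.5],[0,0,0]]
    - [[0,0,0.5],[0,0,0]]
    - [[0,0,0],[0,0,0]]

```text
clock: 6.6
tcp_pos: [0.605, 0.2987, 0.084]
ee_rot: [-3.14, 0.001, 1.57]
force: [1.0, 0.3, -0.3]
width: 0.67
grasp_force: 10.0
```

```bash
python3 -c "
from h import *
to(.61,.303,.064,np.pi/2)
im,d,K,C=grab('wrist');cv2.imwrite('pics/w3.png',im)
"
```

```text
shift now [0.43 0.5  2.  ] turn [-0.001  0.001 -0.001] shift after turn [0.43 0.5  2.  ] w 0.67 F [ 1.   0.3 -0.3] t 6.6 tcp [0.605  0.2987 0.084 ]
```

View pics/w3.png

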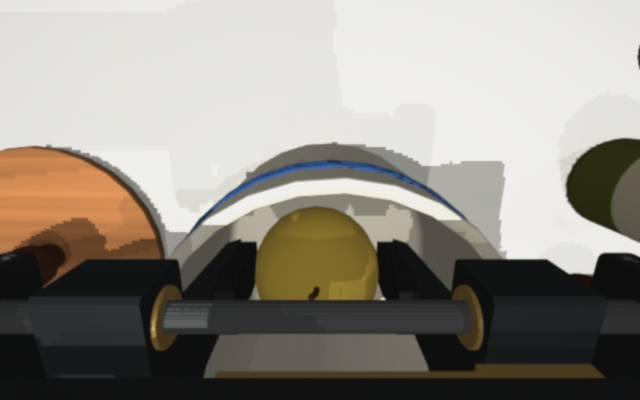

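The apple is in the pot mouth at (315,265), clear of the walls. Lowering the last bit.

apply_moves:
  series:
    - [[0.2,0.3,0.4],[0,0,0]]
    - [[0.2,0.2,0.4],[0,0,0]]
    - [[0,0,0.4],[0,0,0]]
    - [[0,0,0.3],[0,0,0]]
    - [[0,0,0.3],[0,0,0]]
    - [[0,0,0.1],[0,0,0]]
    - [[0,0,0],[0,0,0]]
    - [[0,0,0],[0,0,0]]

```text
clock: 7.45
tcp_pos: [0.6107, 0.3036, 0.0658]
ee_rot: [3.141, -0.0, 1.571]
force: [-0.9, 0.3, -0.6]
width: 0.666
grasp_force: 10.0
```

apply_moves:
  series:
    - [[0,0,0],[0,0,0]]
    - [[0,0,0],[0,0,0]]
    - [[0,0,0],[0,0,0]]
    - [[0,0,0],[0,0,0]]
    - [[0,0,0],[0,0,0]]
    - [[0,0,0],[0,0,0]]
    - [[0,0,0],[0,0,0]]
    - [[0,0,0],[0,0,0]]
  gripper: 0.75
  force: 5

```text
clock: 8.25
tcp_pos: [0.6106, 0.3036, 0.0657]
ee_rot: [3.142, 0.0, 1.571]
force: [-0.6, -0.5, -0.1]
width: 0.75
grasp_force: 0.0
```

apply_moves:
  series:
    - [[0,0,-1],[0,0,0]]
    - [[0,0,-2],[0,0,0]]
    - [[0,0,-3],[0,0,0]]
    - [[0,0,-3],[0,0,0]]
    - [[0,0,-3],[0,0,0]]
    - [[0,0,-2],[0,0,0]]
    - [[0,0,0],[0,0,0]]
    - [[0,0,0],[0,0,0]]

```text
clock: 9.05
tcp_pos: [0.6106, 0.3036, 0.206]
ee_rot: [3.141, -0.001, 1.571]
force: [0.1, 0.6, 0.2]
width: 0.747
grasp_force: 0.0
```

```bash
python3 -c "
from h import *
to(.469,-.031,.2,np.pi/2)
im,d,K,C=grab('scene');cv2.imwrite('pics/s2.png',im)
"
```

```text
shift now [-33.46 -14.16   0.58] turn [ 0.    -0.001  0.   ] shift after turn [-33.46 -14.16   0.6 ] w 0.747 F [0.1 0.6 0.2] t 9.1 tcp [0.6106 0.3036 0.206 ]
```

View pics/s2.png

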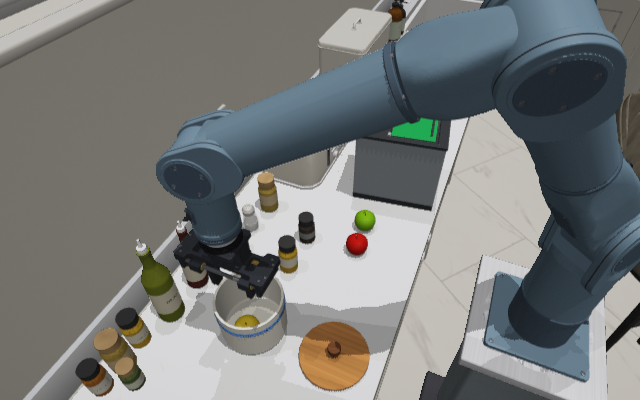

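Yellow apple lies in the pot. Next the red one.

apply_moves:
  series:
    - [[-3,-1.3,0],[0,0,0]]
    - [[-4.8,-2,0],[0,0,0]]
    - [[-4.9,-2.1,0],[0,0,0]]
    - [[-4.9,-2.1,0],[0,0,0]]
    - [[-4.9,-2.1,0],[0,0,0]]
    - [[-4.8,-2,0],[0,0,0]]
    - [[-4,-1.7,0],[0,0,0]]
    - [[-2.1,-0.9,0],[0,0,0]]
  gripper: 1

```text
clock: 9.9
tcp_pos: [0.4713, -0.0212, 0.2048]
ee_rot: [-3.139, 0.001, 1.567]
force: [0.1, -0.6, 0.8]
width: 1.005
grasp_force: 0.0
```

apply_moves:
  series:
    - [[0,0,0],[0,0,0]]
    - [[0,0,0],[0,0,0]]
    - [[0,0,0],[0,0,0]]
    - [[0,0,0],[0,0,0]]
    - [[0,0,0],[0,0,0]]
    - [[0,0,0],[0,0,0]]
    - [[0,0,0],[0,0,0]]
    - [[0,0,0],[0,0,0]]

```text
clock: 10.7
tcp_pos: [0.4741, -0.0175, 0.2057]
ee_rot: [3.142, 0.0, 1.571]
force: [-0.2, 0.3, 0.8]
width: 1.004
grasp_force: 0.0
```

```bash
cat > ap.py <<'E'
from h import *
import sys
def apple(a,b,near,z=.032):
    im,d,K,C=grab('wrist'); W=cloud(d,K,C); h=cv2.cvtColor(im,cv2.COLOR_BGR2HSV).astype(int)
    m=(h[...,0]>=a)&(h[...,0]<=b)&(h[...,1]>100)&(h[...,2]>40)&(np.hypot(W[...,0]-near[0],W[...,1]-near[1])<.06)
    cs=cv2.findContours(m.astype(np.uint8),0,2)[0]
    if not cs: print('none'); return
    e=cv2.minEnclosingCircle(max(cs,key=cv2.contourArea)); print(e,ray(*e[0],z,K,C)); cv2.imwrite('last.png',im)
E
python3 -c "
from ap import *
to(.469,-.031,.025,np.pi/2)
apple(0,8,(.468,-.03)); apple(35,60,(.474,-.12))
"
```

```text
shift now [-1.35 -0.51 18.07] turn [0. 0. 0.] shift after turn [-1.35 -0.51 18.07] w 1.004 F [-0.2  0.3  0.8] t 10.7 tcp [ 0.4741 -0.0175  0.2057]
((311.57525634765625, 196.0067138671875), 28.111600875854492) [ 0.46938958 -0.03165932  0.032     ]
((319.623046875, 274.4150695800781), 27.089820861816406) [ 0.47787755 -0.12157047  0.032     ]
```

apply_moves:
  series:
    - [[-1.4,-0.5,2.5],[0,0,0]]
    - [[0,0,4],[0,0,0]]
    - [[0,0,4],[0,0,0]]
    - [[0,0,3.5],[0,0,0]]
    - [[0,0,2.5],[0,0,0]]
    - [[0,0,1],[0,0,0]]
    - [[0,0,0.5],[0,0,0]]
    - [[0,0,0],[0,0,0]]

```text
clock: 11.6
tcp_pos: [0.4695, -0.0317, 0.0261]
ee_rot: [3.141, 0.0, 1.571]
force: [-0.6, 0.4, 0.9]
width: 0.995
grasp_force: 0.0
```

apply_moves:
  series:
    - [[0,0,0],[0,0,0]]
    - [[0,0,0],[0,0,0]]
    - [[0,0,0],[0,0,0]]
    - [[0,0,0],[0,0,0]]
    - [[0,0,0],[0,0,0]]
    - [[0,0,0],[0,0,0]]
    - [[0,0,0],[0,0,0]]
    - [[0,0,0],[0,0,0]]
  gripper: 0.4
  force: 10

```text
clock: 12.4
tcp_pos: [0.4694, -0.0315, 0.0261]
ee_rot: [3.141, -0.0, 1.571]
force: [-0.2, 0.4, 5.9]
width: 0.667
grasp_force: 10.0
```

apply_moves:
  series:
    - [[0,0,-1],[0,0,0]]
    - [[0,0,-2],[0,0,0]]
    - [[0,0,-3],[0,0,0]]
    - [[0,0,-4],[0,0,0]]
    - [[0,0,-4],[0,0,0]]
    - [[0,0,-3],[0,0,0]]
    - [[0,0,-1],[0,0,0]]
    - [[0,0,0],[0,0,0]]

```text
clock: 13.2
tcp_pos: [0.4696, -0.0313, 0.2068]
ee_rot: [3.139, -0.001, 1.571]
force: [-0.3, 0.6, -0.7]
width: 0.671
grasp_force: 10.0
```

```bash
python3 -c "
from ap import *
to(.61,.240,.2,np.pi/2)
apple(35,60,(.474,-.12))
"
```

```text
shift now [27.13 14.05  0.74] turn [ 0.002 -0.001  0.   ] shift after turn [27.13 14.04  0.68] w 0.671 F [-0.3  0.6 -0.7] t 13.2 tcp [ 0.4696 -0.0313  0.2068]
none
```

apply_moves:
  series:
    - [[2,1,0],[0,0,0]]
    - [[3.6,1.9,0],[0,0,0]]
    - [[4,2.1,0],[0,0,0]]
    - [[4,2.1,0],[0,0,0]]
    - [[4,2.1,0],[0,0,0]]
    - [[4,2.1,0],[0,0,0]]
    - [[3.5,1.8,0],[0,0,0]]
    - [[2,0.95,0],[0,0,0]]

```text
clock: 14.05
tcp_pos: [0.6089, 0.243, 0.2023]
ee_rot: [-3.138, 0.0, 1.574]
force: [0.3, 0.4, -0.9]
width: 0.67
grasp_force: 10.0
```

apply_moves:
  series:
    - [[0,0,0.5],[0,0,0]]
    - [[0,0,1.5],[0,0,0]]
    - [[0,0,2.5],[0,0,0]]
    - [[0,0,2.5],[0,0,0]]
    - [[0,0,2],[0,0,0]]
    - [[0,0,1.2],[0,0,0]]
    - [[0,0,0.5],[0,0,0]]
    - [[0,0,0],[0,0,0]]

```text
clock: 14.85
tcp_pos: [0.6091, 0.2384, 0.098]
ee_rot: [-3.14, 0.001, 1.57]
force: [0.3, 0.6, -0.9]
width: 0.672
grasp_force: 10.0
```

```bash
python3 -c "
from ap import *
to(.61,.240,.066,np.pi/2)
"
```

```text
shift now [0.17 0.1  3.2 ] turn [-0.001  0.001 -0.001] shift after turn [0.16 0.09 3.2 ] w 0.672 F [ 0.3  0.6 -0.9] t 14.8 tcp [0.6091 0.2384 0.098 ]
```

apply_moves:
  series:
    - [[0.1,0.1,0.5],[0,0,0]]
    - [[0.1,0,0.8],[0,0,0]]
    - [[0,0,0.7],[0,0,0]]
    - [[0,0,0.5],[0,0,0]]
    - [[0,0,0.4],[0,0,0]]
    - [[0,0,0.3],[0,0,0]]
    - [[0,0,0],[0,0,0]]
    - [[0,0,0],[0,0,0]]

```text
clock: 15.65
tcp_pos: [0.6107, 0.2413, 0.0668]
ee_rot: [3.141, -0.0, 1.571]
force: [-0.5, -0.0, -1.1]
width: 0.668
grasp_force: 10.0
```

apply_moves:
  series:
    - [[0,0,0],[0,0,0]]
    - [[0,0,0],[0,0,0]]
    - [[0,0,0],[0,0,0]]
    - [[0,0,0],[0,0,0]]
    - [[0,0,0],[0,0,0]]
    - [[0,0,0],[0,0,0]]
    - [[0,0,0],[0,0,0]]
    - [[0,0,0],[0,0,0]]
  gripper: 0.75
  force: 5

```text
clock: 16.45
tcp_pos: [0.6105, 0.2414, 0.0667]
ee_rot: [-3.142, -0.0, 1.571]
force: [-1.0, -0.2, -0.6]
width: 0.748
grasp_force: 0.0
```

apply_moves:
  series:
    - [[0,0,-1],[0,0,0]]
    - [[0,0,-2],[0,0,0]]
    - [[0,0,-3],[0,0,0]]
    - [[0,0,-3],[0,0,0]]
    - [[0,0,-3],[0,0,0]]
    - [[0,0,-2],[0,0,0]]
    - [[0,0,0],[0,0,0]]
    - [[0,0,0],[0,0,0]]

```text
clock: 17.25
tcp_pos: [0.6105, 0.2415, 0.207]
ee_rot: [3.141, -0.001, 1.571]
force: [-0.0, -0.6, -0.1]
width: 0.752
grasp_force: 0.0
```

```bash
python3 -c "
from ap import *
to(.476,-.112,.2,np.pi/2)
im,d,K,C=grab('wrist');cv2.imwrite('pics/w4.png',im)
"
```

```text
shift now [-35.35 -13.45   0.68] turn [ 0.    -0.001  0.   ] shift after turn [-35.35 -13.45   0.7 ] w 0.752 F [-0.  -0.6 -0.1] t 17.2 tcp [0.6105 0.2415 0.207 ]
```

View pics/w4.png

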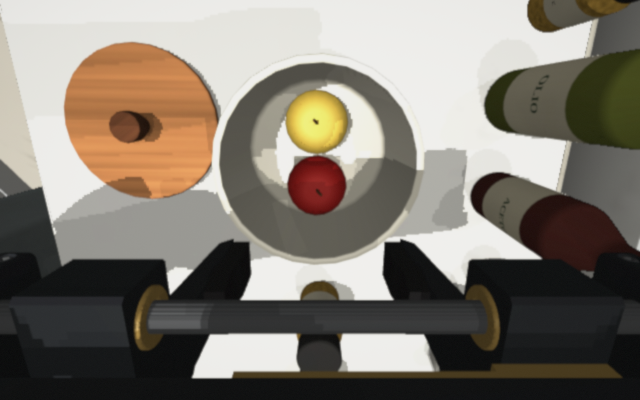

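Both apples stand in the pot, at (317,121) and (317,185). Now the green one.

apply_moves:
  series:
    - [[-2,-0.8,0],[0,0,0]]
    - [[-4,-1.5,0],[0,0,0]]
    - [[-4.2,-1.6,0],[0,0,0]]
    - [[-4.2,-1.6,0],[0,0,0]]
    - [[-4.2,-1.6,0],[0,0,0]]
    - [[-4.2,-1.6,0],[0,0,0]]
    - [[-4.2,-1.6,0],[0,0,0]]
    - [[-4.2,-1.6,0],[0,0,0]]
  gripper: 1

```text
clock: 18.1
tcp_pos: [0.4899, -0.072, 0.2058]
ee_rot: [-3.14, 0.0, 1.571]
force: [0.9, -0.3, 0.7]
width: 0.999
grasp_force: 0.0
```

apply_moves:
  series:
    - [[-3,-1.1,0],[0,0,0]]
    - [[-1.2,-0.5,0],[0,0,0]]
    - [[0,0,0],[0,0,0]]
    - [[0,0,0],[0,0,0]]
    - [[0,0,0],[0,0,0]]
    - [[0,0,0],[0,0,0]]
    - [[0,0,0],[0,0,0]]
    - [[0,0,0],[0,0,0]]

```text
clock: 18.9
tcp_pos: [0.4757, -0.1121, 0.2067]
ee_rot: [-3.142, 0.0, 1.572]
force: [0.1, -0.2, 1.1]
width: 0.997
grasp_force: 0.0
```

```bash
python3 -c "
from ap import *
to(.476,-.122,.026,np.pi/2)
apple(35,60,(.474,-.12))
"
```

```text
shift now [-0.99  0.03 18.07] turn [-0.     0.     0.001] shift after turn [-0.99  0.03 18.07] w 0.997 F [ 0.1 -0.2  1.1] t 18.9 tcp [ 0.4757 -0.1121  0.2067]
((318.384033203125, 191.00660705566406), 27.905197143554688) [ 0.47802121 -0.12116091  0.032     ]
```

apply_moves:
  series:
    - [[-1,0.1,2.5],[0,0,0]]
    - [[0,0,4],[0,0,0]]
    - [[0,0,4],[0,0,0]]
    - [[0,0,3.5],[0,0,0]]
    - [[0,0,2.5],[0,0,0]]
    - [[0,0,1],[0,0,0]]
    - [[0,0,0.6],[0,0,0]]
    - [[0,0,0],[0,0,0]]

```text
clock: 19.75
tcp_pos: [0.4769, -0.1227, 0.026]
ee_rot: [3.141, 0.0, 1.571]
force: [0.9, 0.8, 1.5]
width: 0.997
grasp_force: 0.0
```

apply_moves:
  series:
    - [[0,0,0],[0,0,0]]
    - [[0,0,0],[0,0,0]]
    - [[0,0,0],[0,0,0]]
    - [[0,0,0],[0,0,0]]
    - [[0,0,0],[0,0,0]]
    - [[0,0,0],[0,0,0]]
    - [[0,0,0],[0,0,0]]
    - [[0,0,0],[0,0,0]]
  gripper: 0.4
  force: 10

```text
clock: 20.55
tcp_pos: [0.4771, -0.1226, 0.0262]
ee_rot: [3.141, -0.0, 1.571]
force: [0.2, 0.8, 5.9]
width: 0.667
grasp_force: 10.0
```

apply_moves:
  series:
    - [[0,0,-1],[0,0,0]]
    - [[0,0,-2],[0,0,0]]
    - [[0,0,-3],[0,0,0]]
    - [[0,0,-4],[0,0,0]]
    - [[0,0,-4],[0,0,0]]
    - [[0,0,-3],[0,0,0]]
    - [[0,0,-1],[0,0,0]]
    - [[0,0,0],[0,0,0]]

```text
clock: 21.35
tcp_pos: [0.4771, -0.1225, 0.2067]
ee_rot: [3.139, -0.0, 1.571]
force: [-0.1, -0.1, -1.4]
width: 0.673
grasp_force: 10.0
```

```bash
python3 -c "
from ap import *
to(.622,.271,.2,np.pi/2)
# apple positions in pot from earlier wrist picture
im=cv2.imread('pics/w4.png');m=env.camera_model('wrist');M=np.eye(4);M[:3,:3]=R.from_euler('xyz',[np.pi,0,np.pi/2]).as_matrix();M[:3,3]=[.6105,.2415,.207]
K=np.array(m['camera_matrix']);C=M@np.array(m['tool_from_camera']);print(ray(316,121,.04,K,C),ray(317,185,.04,K,C))
"
```

```text
shift now [39.34 14.51  0.71] turn [ 0.002 -0.     0.   ] shift after turn [39.35 14.49  0.67] w 0.673 F [-0.1 -0.1 -1.4] t 21.4 tcp [ 0.4771 -0.1225  0.2067]
[0.61038416 0.30252527 0.04      ] [0.61133607 0.24055316 0.04      ]
```

apply_moves:
  series:
    - [[2,0.7,0],[0,0,0]]
    - [[3.6,1.3,0],[0,0,0]]
    - [[4.2,1.5,0],[0,0,0]]
    - [[4.2,1.6,0],[0,0,0]]
    - [[4.2,1.6,0],[0,0,0]]
    - [[4.2,1.6,0],[0,0,0]]
    - [[4.2,1.6,0],[0,0,0]]
    - [[4.2,1.6,0],[0,0,0]]

```text
clock: 22.15
tcp_pos: [0.5906, 0.1869, 0.2031]
ee_rot: [-3.138, 0.001, 1.571]
force: [0.6, 0.1, -1.7]
width: 0.67
grasp_force: 10.0
```

apply_moves:
  series:
    - [[4,1.5,0],[0,0,0]]
    - [[3,1.1,0],[0,0,0]]
    - [[1.5,0.4,0],[0,0,0]]
    - [[0,0,0.5],[0,0,0]]
    - [[0,0,1.5],[0,0,0]]
    - [[0,0,2.5],[0,0,0]]
    - [[0,0,2],[0,0,0]]
    - [[0,0,0.5],[0,0,0]]

```text
clock: 22.95
tcp_pos: [0.6193, 0.2668, 0.1323]
ee_rot: [-3.136, 0.003, 1.568]
force: [-0.6, -0.7, -1.2]
width: 0.664
grasp_force: 10.0
```

```bash
python3 -c "
from ap import *
to(.622,.2715,.085,np.pi/2)
"
```

```text
shift now [0.48 0.29 4.72] turn [-0.005  0.003 -0.003] shift after turn [0.47 0.27 4.73] w 0.664 F [-0.6 -0.7 -1.2] t 22.9 tcp [0.6193 0.2668 0.1323]
```

apply_moves:
  series:
    - [[0.3,0.2,1],[0,0,0]]
    - [[0.1,0.1,1],[0,0,0]]
    - [[0,0,0.7],[0,0,0]]
    - [[0,0,0.5],[0,0,0]]
    - [[0,0,0.4],[0,0,0]]
    - [[0,0,0.2],[0,0,0]]
    - [[0,0,0],[0,0,0]]
    - [[0,0,0],[0,0,0]]

```text
clock: 23.75
tcp_pos: [0.6247, 0.2744, 0.098]
ee_rot: [3.141, -0.0, 1.571]
force: [0.3, -0.2, -0.4]
width: 0.67
grasp_force: 10.0
```

apply_moves:
  series:
    - [[-0.3,-0.4,0.3],[0,0,0]]
    - [[0,0,0.2],[0,0,0]]
    - [[0,0,0.2],[0,0,0]]
    - [[0,0,0.2],[0,0,0]]
    - [[0,0,0.2],[0,0,0]]
    - [[0,0,0.1],[0,0,0]]
    - [[0,0,0],[0,0,0]]
    - [[0,0,0],[0,0,0]]

```text
clock: 24.55
tcp_pos: [0.6206, 0.2714, 0.0858]
ee_rot: [3.142, -0.0, 1.571]
force: [-0.6, -1.2, 0.0]
width: 0.667
grasp_force: 10.0
```

apply_moves:
  series:
    - [[0,0,0],[0,0,0]]
    - [[0,0,0],[0,0,0]]
    - [[0,0,0],[0,0,0]]
    - [[0,0,0],[0,0,0]]
    - [[0,0,0],[0,0,0]]
    - [[0,0,0],[0,0,0]]
    - [[0,0,0],[0,0,0]]
    - [[0,0,0],[0,0,0]]
  gripper: 0.75
  force: 5

```text
clock: 25.35
tcp_pos: [0.6206, 0.2714, 0.0858]
ee_rot: [3.141, -0.0, 1.571]
force: [-0.1, 0.2, 0.9]
width: 0.75
grasp_force: 0.2
```

apply_moves:
  series:
    - [[0,0,-1],[0,0,0]]
    - [[0,0,-2],[0,0,0]]
    - [[0,0,-3],[0,0,0]]
    - [[0,0,-3],[0,0,0]]
    - [[-1.5,0,-3],[0,0,0]]
    - [[-1.5,0,-2],[0,0,0]]
    - [[-1,0,-0.5],[0,0,0]]
    - [[0,0,0],[0,0,0]]

```text
clock: 26.15
tcp_pos: [0.621, 0.2289, 0.2313]
ee_rot: [3.141, 0.0, 1.568]
force: [-0.1, 0.8, 0.7]
width: 0.751
grasp_force: 0.0
```

```bash
python3 -c "
from ap import *
to(.607,-.018,.2,np.pi/2)
im,d,K,C=grab('wrist');cv2.imwrite('pics/w5.png',im)
im,d,K,C=grab('scene')
W=cloud(d,K,C);m=(im.max(-1)<50)&(W[...,2]>.07)&(W[...,2]<.115)&(W[...,0]>.5)&(W[...,0]<.7)&(W[...,1]<.15)&(W[...,1]>-.1)
k,l,st,ce=cv2.connectedComponentsWithStats(m.astype(np.uint8))
for i in range(1,k):
  if st[i,4]>20:
    q=W[l==i];t=q[q[:,2]>np.percentile(q[:,2],90)-.004];print(st[i,4],((t.max(0)+t.min(0))/2).round(3),q.max(0).round(3))
"
```

```text
shift now [-24.69  -1.32   3.14] turn [ 0.001  0.    -0.003] shift after turn [-24.69  -1.4    3.13] w 0.751 F [-0.1  0.8  0.7] t 26.1 tcp [0.621  0.2289 0.2313]
74 [ 0.606 -0.007  0.09 ] [0.624 0.003 0.093]
73 [0.604 0.1   0.106] [0.622 0.112 0.109]
```

View pics/w5.png

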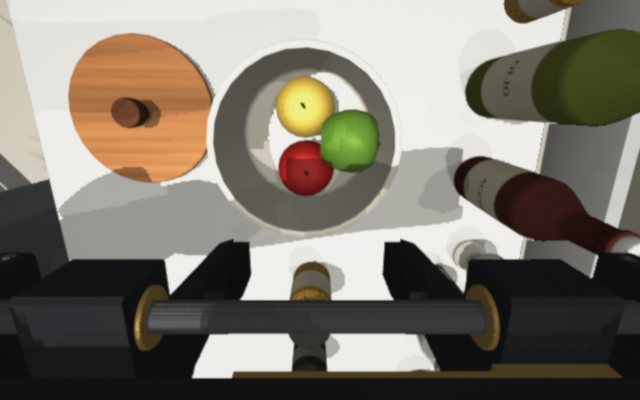

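All three apples are in the pot: yellow (305,106), red (305,168), green (350,140). Now I turn the tool to the bin's yaw (0.143) and take the yellow-spice jar.

apply_moves:
  series:
    - [[0,0,0],[0,0,0.145]]
    - [[0,0,0],[0,0,0.145]]
    - [[0,0,0],[0,0,0.145]]
    - [[0,0,0],[0,0,0.145]]
    - [[0,0,0],[0,0,0.145]]
    - [[0,0,0],[0,0,0.145]]
    - [[0,0,0],[0,0,0.145]]
    - [[0,0,0],[0,0,0.145]]
  gripper: 1

```text
clock: 27.05
tcp_pos: [0.6195, 0.2325, 0.2287]
ee_rot: [-3.141, 0.003, 0.406]
force: [0.5, 0.1, -0.8]
width: 0.998
grasp_force: 0.0
```

apply_moves:
  series:
    - [[0,0,0],[0,0,0.145]]
    - [[0,0,0],[0,0,0.12]]
    - [[-1,2.5,0],[0,0,0]]
    - [[-0.5,4,0],[0,0,0]]
    - [[-0.5,4,0],[0,0,0]]
    - [[0,2,0],[0,0,0]]
    - [[0,0,0],[0,0,0]]
    - [[0,0,0],[0,0,0]]

```text
clock: 27.85
tcp_pos: [0.6185, 0.1062, 0.2294]
ee_rot: [-3.141, 0.002, 0.147]
force: [0.5, 0.7, -0.1]
width: 1.001
grasp_force: 0.0
```

```bash
cat > jar.py <<'E'
from h import *
def jars():
    im,d,K,C=grab('wrist'); W=cloud(d,K,C)
    m=(im.max(-1)<70)&(W[...,2]>.07)&(W[...,2]<.118)&(W[...,0]>.5)&(W[...,0]<.7)&(W[...,1]<.17)&(W[...,1]>-.12)
    k,l,st,ce=cv2.connectedComponentsWithStats(m.astype(np.uint8))
    for i in range(1,k):
        if st[i,4]>80:
            q=W[l==i]; top=np.percentile(q[:,2],95); t=(l==i)&(W[...,2]>top-.004)
            c=max(cv2.findContours(t.astype(np.uint8),0,2)[0],key=cv2.contourArea); e=cv2.minEnclosingCircle(c)
            P=cv2.minEnclosingCircle(W[t][:,:2].astype(np.float32)); print('top',top.round(4),'px',np.round(e[0]),ray(*e[0],top,K,C).round(4),'circ',np.round(P[0],4),round(P[1],4))
    return im
E
python3 -c "
from jar import *
cv2.imwrite('pics/w6.png',jars())
to(.611,.090,.088,.143)
"
```

```text
top 0.1088 px [336. 202.] [0.6149 0.0899 0.1088] circ [0.614 0.09 ] 0.0214
top 0.0925 px [446. 215.] [ 0.6131 -0.0145  0.0925] circ [ 0.6127 -0.0156] 0.0194
shift now [-0.98  1.59 14.15] turn [-0.001  0.002  0.005] shift after turn [-0.99  1.59 14.15] w 1.0 F [ 0.5  0.9 -0.7] t 27.9 tcp [0.6185 0.1071 0.2295]
```

View pics/w6.png

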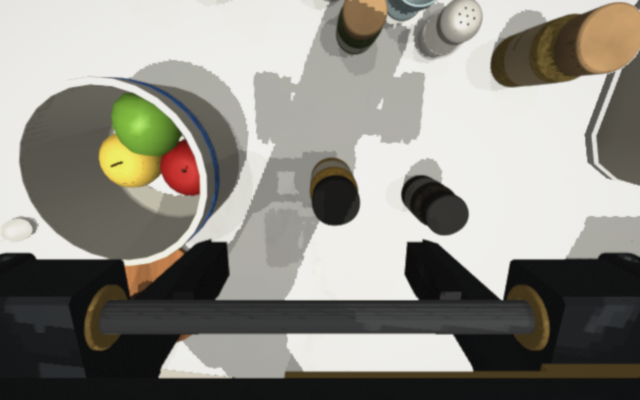

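The yellow jar's cap is at (336,202), giving (.613,.090) with its top at 109 mm, which matches its 108 mm height. Gripping at the cap.

apply_moves:
  series:
    - [[-0.4,0.8,0],[0,0,0]]
    - [[-0.4,0.8,2],[0,0,0]]
    - [[0,0,4],[0,0,0]]
    - [[0,0,4],[0,0,0]]
    - [[0,0,2.7],[0,0,0]]
    - [[0,0,1.2],[0,0,0]]
    - [[0,0,0.4],[0,0,0]]
    - [[0,0,0],[0,0,0]]

```text
clock: 28.7
tcp_pos: [0.6138, 0.088, 0.0883]
ee_rot: [3.141, -0.001, 0.146]
force: [0.1, -0.3, 0.6]
width: 1.0
grasp_force: 0.0
```

apply_moves:
  series:
    - [[0,0,0],[0,0,0]]
    - [[0,0,0],[0,0,0]]
    - [[0,0,0],[0,0,0]]
    - [[0,0,0],[0,0,0]]
    - [[0,0,0],[0,0,0]]
    - [[0,0,0],[0,0,0]]
    - [[0,0,0],[0,0,0]]
    - [[0,0,0],[0,0,0]]
  gripper: 0.2
  force: 30

```text
clock: 29.5
tcp_pos: [0.6134, 0.0879, 0.0878]
ee_rot: [-3.141, -0.0, 0.146]
force: [-0.4, 0.7, 1.6]
width: 0.486
grasp_force: 30.0
```

apply_moves:
  series:
    - [[0,0,-1],[0,0,0]]
    - [[0,0,-3],[0,0,0]]
    - [[0,0,-4.5],[0,0,0]]
    - [[0,0,-4.5],[0,0,0]]
    - [[0,0,-4.5],[0,0,0]]
    - [[0,0,-4.5],[0,0,0]]
    - [[0,0,-4.5],[0,0,0]]
    - [[0,0,-2],[0,0,0]]

```text
clock: 30.3
tcp_pos: [0.6143, 0.0868, 0.3776]
ee_rot: [3.141, -0.005, 0.145]
force: [0.5, 0.4, -2.4]
width: 0.491
grasp_force: 30.0
```

```bash
python3 -c "
from jar import *
to(.387,-.339,.37,.143)
im,d,K,C=grab('scene');cv2.imwrite('pics/s3.png',im)
"
```

```text
shift now [-28.64  38.85   0.61] turn [ 0.    -0.005  0.002] shift after turn [-28.57  38.91   0.76] w 0.491 F [ 0.5  0.4 -2.4] t 30.3 tcp [0.6143 0.0868 0.3776]
```

View pics/s3.png

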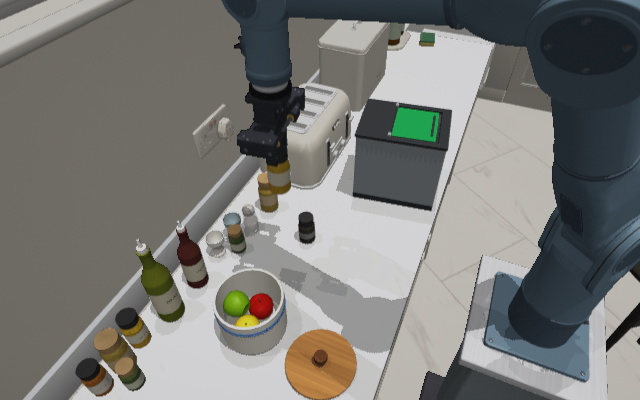

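The jar is held upright. The lid has been nudged, so I'll re-measure it later. Carrying the jar to above the free edge of the flap.

apply_moves:
  series:
    - [[-1.2,1.6,0],[0,0,0]]
    - [[-2.2,3,0],[0,0,0]]
    - [[-2.6,3.5,0],[0,0,0]]
    - [[-2.6,3.5,0],[0,0,0]]
    - [[-2.6,3.5,0],[0,0,0]]
    - [[-2.6,3.5,0],[0,0,0]]
    - [[-2.6,3.5,0],[0,0,0]]
    - [[-2.6,3.5,0],[0,0,0]]

```text
clock: 31.15
tcp_pos: [0.4608, -0.1943, 0.3722]
ee_rot: [-3.141, 0.001, 0.146]
force: [0.4, -1.0, -1.4]
width: 0.488
grasp_force: 30.0
```

apply_moves:
  series:
    - [[-2.6,3.5,0],[0,0,0]]
    - [[-2.6,3.5,0],[0,0,0]]
    - [[-2.4,3.3,0],[0,0,0]]
    - [[-1.4,2,0],[0,0,0]]
    - [[-0.6,0.9,0],[0,0,0]]
    - [[0,0,0],[0,0,0]]
    - [[0,0,0],[0,0,0]]
    - [[0,0,0],[0,0,0]]

```text
clock: 31.95
tcp_pos: [0.3879, -0.336, 0.3724]
ee_rot: [-3.141, 0.0, 0.149]
force: [0.5, 0.1, -1.6]
width: 0.485
grasp_force: 30.0
```

```bash
python3 -c "
from jar import *
to(.387,-.339,.34,.143)
im,d,K,C=grab('wrist');cv2.imwrite('pics/w7.png',im)
print(env.sense()['joints'].round(2))
"
```

```text
shift now [-0.14  0.28  3.24] turn [-0.001  0.     0.006] shift after turn [-0.13  0.28  3.24] w 0.485 F [ 0.5  0.1 -1.6] t 31.9 tcp [ 0.3879 -0.336   0.3724]
[-0.29  0.31  1.16  1.76 -0.29  1.27 -0.48]
```

View pics/w7.png

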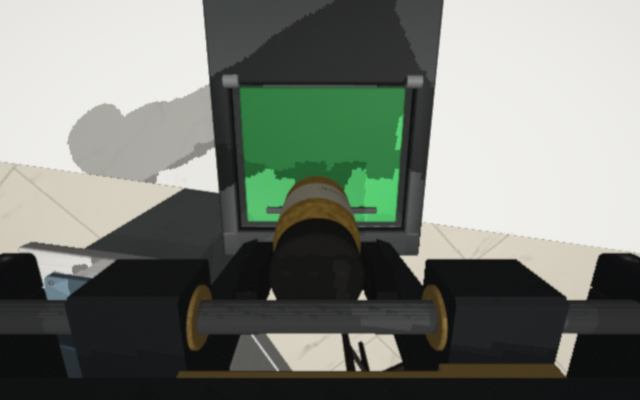

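The jar is centred on the flap (317 vs 323), near the free edge at row 215. Pushing down in stages.

apply_moves:
  series:
    - [[-0.1,0.2,1],[0,0,0]]
    - [[0,0,1.5],[0,0,0]]
    - [[0,0,1.5],[0,0,0]]
    - [[0,0,1],[0,0,0]]
    - [[0,0,1],[0,0,0]]
    - [[0,0,1],[0,0,0]]
    - [[0,0,1],[0,0,0]]
    - [[0,0,1],[0,0,0]]

```text
clock: 32.8
tcp_pos: [0.386, -0.34, 0.2821]
ee_rot: [3.141, -0.0, 0.146]
force: [-0.6, 0.1, 0.3]
width: 0.488
grasp_force: 30.0
```

```bash
python3 -c "
from jar import *
to(.387,-.339,.184,.143)
print(env.sense()['joints'].round(2))
"
```

```text
shift now [ 0.11 -0.09  9.81] turn [ 0.    -0.     0.003] shift after turn [ 0.11 -0.08  9.81] w 0.488 F [-0.6  0.1  0.3] t 32.8 tcp [ 0.386  -0.34    0.2821]
[-0.19  0.41  1.07  1.89 -0.41  1.09 -0.38]
```

apply_moves:
  series:
    - [[0.1,0,1],[0,0,0]]
    - [[0,0,1.5],[0,0,0]]
    - [[0,0,1.5],[0,0,0]]
    - [[0,0,1.5],[0,0,0]]
    - [[0,0,1.5],[0,0,0]]
    - [[0,0,1],[0,0,0]]
    - [[0,0,0.7],[0,0,0]]
    - [[0,0,0],[0,0,0]]

```text
clock: 33.6
tcp_pos: [0.3863, -0.3393, 0.1947]
ee_rot: [-3.141, 0.002, 0.146]
force: [-1.9, -0.1, -1.8]
width: 0.488
grasp_force: 30.0
```

apply_moves:
  series:
    - [[0,0,0.4],[0,0,0]]
    - [[0,0,0.2],[0,0,0]]
    - [[0,0,0],[0,0,0]]
    - [[0,0,0],[0,0,0]]
    - [[0,0,0],[0,0,0]]
    - [[0,0,0],[0,0,0]]
    - [[0,0,0],[0,0,0]]
    - [[0,0,0],[0,0,0]]

```text
clock: 34.4
tcp_pos: [0.3872, -0.3397, 0.1898]
ee_rot: [3.141, -0.0, 0.146]
force: [-1.9, -0.1, -1.2]
width: 0.482
grasp_force: 30.0
```

apply_moves:
  series:
    - [[0,0,0.2],[0,0,0]]
    - [[0,0,0.2],[0,0,0]]
    - [[0,0,0.2],[0,0,0]]
    - [[0,0,0.1],[0,0,0]]
    - [[0,0,0],[0,0,0]]
    - [[0,0,0],[0,0,0]]
    - [[0,0,0],[0,0,0]]
    - [[0,0,0],[0,0,0]]

```text
clock: 35.2
tcp_pos: [0.387, -0.3395, 0.1827]
ee_rot: [-3.141, 0.0, 0.146]
force: [-1.1, -0.6, -2.7]
width: 0.49
grasp_force: 30.0
```

apply_moves:
  series:
    - [[0,0,0],[0,0,0]]
    - [[0,0,0],[0,0,0]]
    - [[0,0,0],[0,0,0]]
    - [[0,0,0],[0,0,0]]
    - [[0,0,0],[0,0,0]]
    - [[0,0,0],[0,0,0]]
    - [[0,0,0],[0,0,0]]
    - [[0,0,0],[0,0,0]]
  gripper: 0.75

```text
clock: 36.0
tcp_pos: [0.3871, -0.3397, 0.1828]
ee_rot: [3.141, -0.0, 0.146]
force: [-0.3, -1.0, 1.4]
width: 0.747
grasp_force: 0.9
```

```bash
python3 -c "
from jar import *
to(.387,-.339,.184,.143)
im,d,K,C=grab('wrist');cv2.imwrite('pics/w8.png',im)
"
```

```text
shift now [-0.   -0.07 -0.12] turn [ 0.    -0.     0.003] shift after turn [-0.   -0.07 -0.12] w 0.747 F [-0.3 -1.   1.4] t 36.0 tcp [ 0.3871 -0.3397  0.1828]
```

View pics/w8.png

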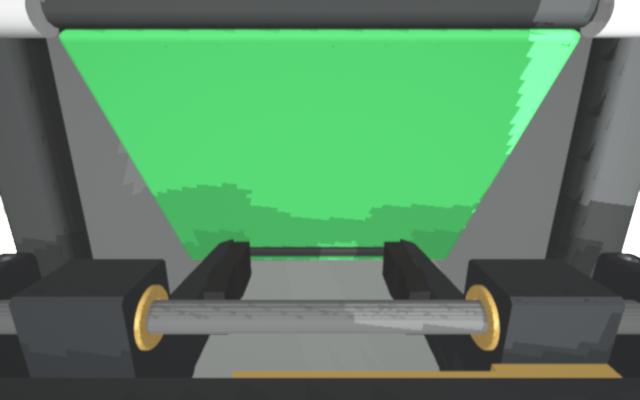

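The jar has dropped and the flap rests only on the fingers. Raising and moving to the dark jar.

apply_moves:
  series:
    - [[0,0,-1],[0,0,0]]
    - [[0,0,-2],[0,0,0]]
    - [[0,0,-3],[0,0,0]]
    - [[0,0,-3],[0,0,0]]
    - [[0,0,-3],[0,0,0]]
    - [[0.5,-0.7,-1],[0,0,0]]
    - [[1.5,-2,0],[0,0,0]]
    - [[2.2,-3.2,0],[0,0,0]]

```text
clock: 36.85
tcp_pos: [0.4196, -0.2762, 0.3139]
ee_rot: [3.14, -0.002, 0.142]
force: [-0.0, 0.2, -0.5]
width: 0.754
grasp_force: 0.0
```

```bash
python3 -c "
from jar import *
to(.611,-.005,.23,.143)
"
```

```text
shift now [ 22.76 -24.15   8.4 ] turn [ 0.001 -0.002 -0.001] shift after turn [ 22.81 -24.11   8.39] w 0.754 F [-0.   0.2 -0.5] t 36.9 tcp [ 0.4196 -0.2762  0.3139]
```

apply_moves:
  series:
    - [[2.8,-3,0],[0,0,0]]
    - [[2.9,-3.1,0],[0,0,0]]
    - [[2.9,-3.1,0],[0,0,0]]
    - [[2.9,-3.1,0],[0,0,0]]
    - [[2.9,-3.1,0],[0,0,0]]
    - [[2.9,-3.1,1],[0,0,0]]
    - [[2.9,-3.1,2],[0,0,0]]
    - [[1.9,-1.9,2],[0,0,0]]
  gripper: 1

```text
clock: 37.65
tcp_pos: [0.6062, -0.0064, 0.2624]
ee_rot: [-3.14, -0.001, 0.15]
force: [-0.3, -0.1, -0.0]
width: 1.002
grasp_force: 0.0
```

apply_moves:
  series:
    - [[0,0,2],[0,0,0]]
    - [[0,0,1],[0,0,0]]
    - [[0,0,0],[0,0,0]]
    - [[0,0,0],[0,0,0]]
    - [[0,0,0],[0,0,0]]
    - [[0,0,0],[0,0,0]]
    - [[0,0,0],[0,0,0]]
    - [[0,0,0],[0,0,0]]

```text
clock: 38.45
tcp_pos: [0.6046, -0.0106, 0.2331]
ee_rot: [-3.141, -0.0, 0.146]
force: [0.8, 0.8, -0.3]
width: 1.002
grasp_force: 0.0
```

```bash
python3 -c "
from jar import *
jars()
to(.611,-.016,.0715,.143)
"
```

```text
top 0.0928 px [325. 181.] [ 0.6138 -0.0163  0.0928] circ [ 0.6129 -0.0165] 0.0198
shift now [ 0.55  0.64 16.15] turn [-0.    -0.     0.003] shift after turn [ 0.55  0.63 16.15] w 1.003 F [-0.   0.1  0.7] t 38.5 tcp [ 0.6046 -0.0105  0.233 ]
```

apply_moves:
  series:
    - [[0.3,0.3,1],[0,0,0]]
    - [[0.35,0.4,3],[0,0,0]]
    - [[0,0,4],[0,0,0]]
    - [[0,0,4],[0,0,0]]
    - [[0,0,2.5],[0,0,0]]
    - [[0,0,1],[0,0,0]]
    - [[0,0,0.4],[0,0,0]]
    - [[0,0,0.1],[0,0,0]]

```text
clock: 39.3
tcp_pos: [0.6126, -0.0168, 0.0732]
ee_rot: [3.141, -0.001, 0.146]
force: [0.1, -0.9, 0.1]
width: 0.999
grasp_force: 0.0
```

apply_moves:
  series:
    - [[0,0,0],[0,0,0]]
    - [[0,0,0],[0,0,0]]
    - [[0,0,0],[0,0,0]]
    - [[0,0,0],[0,0,0]]
    - [[0,0,0],[0,0,0]]
    - [[0,0,0],[0,0,0]]
    - [[0,0,0],[0,0,0]]
    - [[0,0,0],[0,0,0]]
  gripper: 0.2
  force: 30

```text
clock: 40.1
tcp_pos: [0.6121, -0.0165, 0.0728]
ee_rot: [3.142, -0.0, 0.146]
force: [-0.9, 0.5, 1.2]
width: 0.457
grasp_force: 29.9
```

apply_moves:
  series:
    - [[0,0,-1],[0,0,0]]
    - [[0,0,-3],[0,0,0]]
    - [[0,0,-4.5],[0,0,0]]
    - [[0,0,-4.5],[0,0,0]]
    - [[0,0,-4.5],[0,0,0]]
    - [[0,0,-4.5],[0,0,0]]
    - [[0,0,-4.5],[0,0,0]]
    - [[0,0,-2.5],[0,0,0]]

```text
clock: 40.9
tcp_pos: [0.6125, -0.0173, 0.3671]
ee_rot: [3.141, -0.004, 0.145]
force: [-0.7, 0.6, -1.4]
width: 0.458
grasp_force: 30.0
```

```bash
python3 -c "
from jar import *
to(.388,-.339,.35,.143)
"
```

```text
shift now [-26.87  28.59   1.61] turn [ 0.    -0.004  0.002] shift after turn [-26.81  28.64   1.71] w 0.458 F [-0.7  0.6 -1.4] t 40.9 tcp [ 0.6125 -0.0173  0.3671]
```

apply_moves:
  series:
    - [[-1.2,1.3,0],[0,0,0]]
    - [[-2.4,2.5,0],[0,0,0]]
    - [[-2.8,3,0],[0,0,0]]
    - [[-2.9,3.1,0],[0,0,0]]
    - [[-2.9,3.1,0],[0,0,0]]
    - [[-2.9,3.1,0],[0,0,0]]
    - [[-2.9,3.1,0],[0,0,0]]
    - [[-2.9,3.1,0],[0,0,0]]

```text
clock: 41.7
tcp_pos: [0.4346, -0.2686, 0.3615]
ee_rot: [-3.14, 0.002, 0.145]
force: [-0.1, -0.4, -1.2]
width: 0.456
grasp_force: 30.0
```

apply_moves:
  series:
    - [[-2.7,2.9,0],[0,0,0]]
    - [[-2,2.1,0],[0,0,0]]
    - [[-1.2,1.3,0],[0,0,0]]
    - [[0,0,0],[0,0,0]]
    - [[0,0,0],[0,0,0]]
    - [[0,0,0],[0,0,0]]
    - [[0,0,0],[0,0,0]]
    - [[0,0,0],[0,0,0]]

```text
clock: 42.5
tcp_pos: [0.389, -0.3376, 0.3625]
ee_rot: [-3.141, 0.0, 0.147]
force: [0.5, 0.6, -1.2]
width: 0.456
grasp_force: 30.0
```

```bash
python3 -c "
from jar import *
to(.387,-.339,.184,.143)
print(env.sense()['joints'].round(2))
"
```

```text
shift now [-0.21  0.11 17.85] turn [-0.     0.     0.004] shift after turn [-0.21  0.11 17.85] w 0.456 F [ 0.5  0.6 -1.2] t 42.5 tcp [ 0.389  -0.3376  0.3625]
[-0.28  0.32  1.15  1.78 -0.31  1.25 -0.47]
```

apply_moves:
  series:
    - [[-0.2,0.1,1.5],[0,0,0]]
    - [[0,0,2],[0,0,0]]
    - [[0,0,1.5],[0,0,0]]
    - [[0,0,1],[0,0,0]]
    - [[0,0,1],[0,0,0]]
    - [[0,0,1],[0,0,0]]
    - [[0,0,1.2],[0,0,0]]
    - [[0,0,1.2],[0,0,0]]

```text
clock: 43.3
tcp_pos: [0.3865, -0.3398, 0.2579]
ee_rot: [3.141, -0.0, 0.146]
force: [-0.3, -0.7, 0.1]
width: 0.453
grasp_force: 29.9
```

apply_moves:
  series:
    - [[0,0,1.2],[0,0,0]]
    - [[0,0,1.5],[0,0,0]]
    - [[0,0,1.5],[0,0,0]]
    - [[0,0,1.2],[0,0,0]]
    - [[0,0,0.7],[0,0,0]]
    - [[0,0,0.4],[0,0,0]]
    - [[0,0,0.2],[0,0,0]]
    - [[0,0,0],[0,0,0]]

```text
clock: 44.1
tcp_pos: [0.3865, -0.3397, 0.1917]
ee_rot: [3.142, 0.0, 0.146]
force: [-2.7, -0.2, -2.5]
width: 0.457
grasp_force: 30.0
```

```bash
python3 -c "
from jar import *
to(.387,-.339,.183,.143)
"
```

```text
shift now [ 0.06 -0.06  0.87] turn [0.    0.    0.003] shift after turn [ 0.06 -0.07  0.87] w 0.457 F [-2.7 -0.2 -2.5] t 44.1 tcp [ 0.3865 -0.3397  0.1917]
```

apply_moves:
  series:
    - [[0,0,0.3],[0,0,0]]
    - [[0,0,0.3],[0,0,0]]
    - [[0,0,0.2],[0,0,0]]
    - [[0,0,0.1],[0,0,0]]
    - [[0,0,0],[0,0,0]]
    - [[0,0,0],[0,0,0]]
    - [[0,0,0],[0,0,0]]
    - [[0,0,0],[0,0,0]]

```text
clock: 44.9
tcp_pos: [0.3865, -0.3396, 0.1827]
ee_rot: [-3.142, 0.0, 0.146]
force: [-2.3, -0.6, -1.3]
width: 0.455
grasp_force: 30.0
```

apply_moves:
  series:
    - [[0,0,0],[0,0,0]]
    - [[0,0,0],[0,0,0]]
    - [[0,0,0],[0,0,0]]
    - [[0,0,0],[0,0,0]]
    - [[0,0,0],[0,0,0]]
    - [[0,0,0],[0,0,0]]
    - [[0,0,0],[0,0,0]]
    - [[0,0,0],[0,0,0]]
  gripper: 0.75

```text
clock: 45.7
tcp_pos: [0.3866, -0.3398, 0.1828]
ee_rot: [3.141, -0.0, 0.146]
force: [-0.7, -0.9, 0.9]
width: 0.753
grasp_force: 0.9
```

apply_moves:
  series:
    - [[0,0,-1],[0,0,0]]
    - [[0,0,-2],[0,0,0]]
    - [[0,0,-3],[0,0,0]]
    - [[0,0,-3],[0,0,0]]
    - [[0,0,-3],[0,0,0]]
    - [[0,0,-3],[0,0,0]]
    - [[0,0,-1.5],[0,0,0]]
    - [[0,0,0],[0,0,0]]

```text
clock: 46.5
tcp_pos: [0.3873, -0.3402, 0.3493]
ee_rot: [3.14, -0.003, 0.146]
force: [0.8, 0.8, -0.6]
width: 0.75
grasp_force: 0.0
```

```bash
python3 -c "
from jar import *
to(.38,.27,.35,.143)
im,d,K,C=grab('wrist');cv2.imwrite('pics/w9.png',im)
im,d,K,C=grab('scene');W=cloud(d,K,C);h=cv2.cvtColor(im,cv2.COLOR_BGR2HSV).astype(int)
X,Y,Z=W[...,0],W[...,1],W[...,2]
m=(h[...,0]>=5)&(h[...,0]<=20)&(h[...,1]>130)&(Z>.002)&(X<.5)&(Y>.1)&(Y<.45)&(X>.25)
q=W[m&(Z<.024)];print('lid',cv2.minEnclosingCircle(q[:,:2].astype(np.float32)),np.percentile(q[:,2],[5,50,95]))
k=W[m&(Z>.035)];print('knob',k.max(0),k.min(0),len(k))
"
```

```text
shift now [  8.17 -60.48  -0.14] turn [ 0.002 -0.003  0.003] shift after turn [  7.98 -60.5   -0.07] w 0.75 F [ 0.8  0.8 -0.6] t 46.5 tcp [ 0.3873 -0.3402  0.3493]
lid ((0.43001478910446167, 0.2969200015068054), 0.07874021679162979) [0.01173867 0.0143807  0.01706655]
knob [0.44329968 0.3118779  0.04897734] [0.41516008 0.28149912 0.03525688] 161
```

View pics/w9.png

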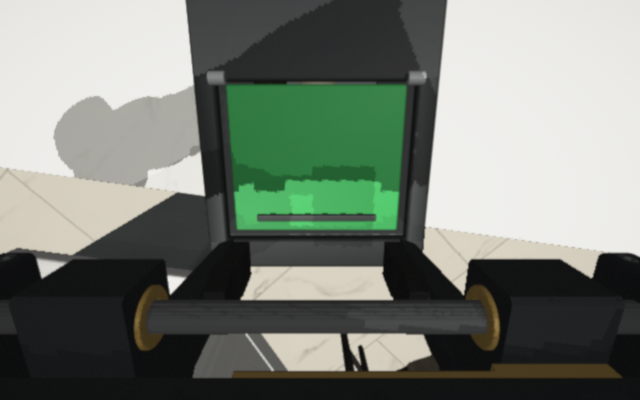

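The flap has shut, with its handle level at row 217. The lid is now at (.430,.297) and flat, so I go there by an arc that keeps the reach.

apply_moves:
  series:
    - [[1,-1.9,0],[0,0,0]]
    - [[2,-3.8,0],[0,0,0]]
    - [[2,-3.8,0],[0,0,0]]
    - [[2,-3.8,0],[0,0,0]]
    - [[2,-3.8,0],[0,0,0]]
    - [[2,-3.8,0],[0,0,0]]
    - [[2,-3.8,0],[0,0,0]]
    - [[2,-3.8,0],[0,0,0]]

```text
clock: 47.4
tcp_pos: [0.4929, -0.0338, 0.3463]
ee_rot: [-3.141, 0.002, 0.146]
force: [0.6, -1.2, -0.6]
width: 0.75
grasp_force: 0.0
```

apply_moves:
  series:
    - [[0,-4,0],[0,0,0]]
    - [[-0.3,-4,0],[0,0,0]]
    - [[-0.3,-4,0],[0,0,0]]
    - [[-0.3,-4,0],[0,0,0]]
    - [[-0.3,-4,0],[0,0,0]]
    - [[-0.3,-4,0],[0,0,0]]
    - [[-0.3,-4,0],[0,0,0]]
    - [[-0.3,-3,0],[0,0,0]]

```text
clock: 48.2
tcp_pos: [0.4258, 0.2702, 0.346]
ee_rot: [3.14, 0.002, 0.148]
force: [0.5, -0.9, 0.1]
width: 0.752
grasp_force: 0.0
```

```bash
python3 -c "
from jar import *
to(.43,.297,.16,.146)
print(env.sense()['joints'].round(2))
"
```

```text
shift now [ 0.86 -2.62 18.59] turn [0.001 0.002 0.002] shift after turn [ 0.81 -2.59 18.6 ] w 0.752 F [ 0.5 -0.9  0.1] t 48.2 tcp [0.4258 0.2702 0.346 ]
[-1.51  0.27  1.04  1.82 -0.25  1.19 -1.81]
```

apply_moves:
  series:
    - [[0.4,-1.2,1],[0,0,0]]
    - [[0.4,-1.2,3],[0,0,0]]
    - [[0,0,4],[0,0,0]]
    - [[0,0,4],[0,0,0]]
    - [[0,0,3.5],[0,0,0]]
    - [[0,0,2],[0,0,0]]
    - [[0,0,1],[0,0,0]]
    - [[0,0,0],[0,0,0]]

```text
clock: 49.0
tcp_pos: [0.4311, 0.2916, 0.161]
ee_rot: [3.139, 0.003, 0.145]
force: [0.2, 0.2, 0.4]
width: 0.749
grasp_force: 0.0
```

```bash
python3 -c "
from jar import *
im,d,K,C=grab('wrist');cv2.imwrite('pics/w10.png',im);W=cloud(d,K,C);h=cv2.cvtColor(im,cv2.COLOR_BGR2HSV).astype(int)
X,Y,Z=W[...,0],W[...,1],W[...,2]
m=(abs(X-.43)<.04)&(abs(Y-.297)<.04)&(Z>.041)&(Z<.055)
k=W[m];print('knob',len(k),(k.max(0)+k.min(0))/2,k.max(0)-k.min(0),np.median(k[:,2]))
to(.429,.2965,.022,.146)
"
```

```text
knob 912 [0.43094175 0.29734238 0.04428484] [0.02882321 0.02892653 0.00651109] 0.04478744446357205
shift now [-0.21 -0.49 14.03] turn [ 0.001  0.001 -0.001] shift after turn [-0.23 -0.47 14.03] w 0.753 F [0.5 0.2 0.1] t 49.0 tcp [0.4319 0.2921 0.1623]
```

View pics/w10.png

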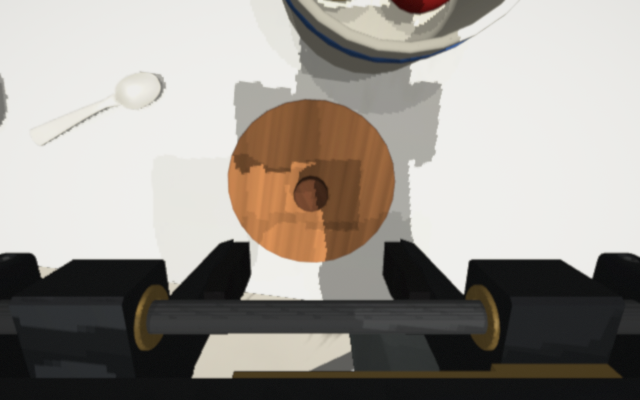

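The knob is at (311,193) → (.431,.297) with its top at 45 mm, as expected.

apply_moves:
  series:
    - [[0,-0.5,2],[0,0,0]]
    - [[0,0,3],[0,0,0]]
    - [[0,0,3],[0,0,0]]
    - [[0,0,2.5],[0,0,0]]
    - [[0,0,1.5],[0,0,0]]
    - [[0,0,1],[0,0,0]]
    - [[0,0,0.7],[0,0,0]]
    - [[0,0,0.2],[0,0,0]]

```text
clock: 49.85
tcp_pos: [0.4318, 0.2979, 0.0239]
ee_rot: [-3.141, -0.001, 0.146]
force: [-0.6, -0.2, 0.1]
width: 0.747
grasp_force: 0.0
```

apply_moves:
  series:
    - [[0,0,0],[0,0,0]]
    - [[0,0,0],[0,0,0]]
    - [[0,0,0],[0,0,0]]
    - [[0,0,0],[0,0,0]]
    - [[0,0,0],[0,0,0]]
    - [[0,0,0],[0,0,0]]
    - [[0,0,0],[0,0,0]]
    - [[0,0,0],[0,0,0]]
  gripper: 0.1
  force: 30

```text
clock: 50.65
tcp_pos: [0.4316, 0.2975, 0.0239]
ee_rot: [-3.142, -0.0, 0.146]
force: [-1.3, -0.7, 4.5]
width: 0.321
grasp_force: 29.9
```

apply_moves:
  series:
    - [[0,0,-0.5],[0,0,0]]
    - [[0,0,-1.5],[0,0,0]]
    - [[0,0,-3],[0,0,0]]
    - [[0,0,-4],[0,0,0]]
    - [[0,0,-4],[0,0,0]]
    - [[0,0,-3],[0,0,0]]
    - [[0,0,-1.5],[0,0,0]]
    - [[0,0,-0.5],[0,0,0]]

```text
clock: 51.45
tcp_pos: [0.4317, 0.2981, 0.2052]
ee_rot: [-3.14, -0.002, 0.146]
force: [-0.4, -0.1, -3.0]
width: 0.325
grasp_force: 30.0
```

```bash
cat > lid.py <<'E'
from h import *
def lid():
    to(.6105,.2715,.17,.146)
    im,d,K,C=grab('scene');W=cloud(d,K,C);h=cv2.cvtColor(im,cv2.COLOR_BGR2HSV).astype(int);tc=T()[:3,3]
    m=(h[...,0]>=4)&(h[...,0]<=22)&(h[...,1]>110)&(np.hypot(W[...,0]-tc[0],W[...,1]-tc[1])<.1)&(W[...,2]>tc[2]-.05)&(W[...,2]<tc[2]+.003)
    q=W[m];A=np.c_[q[:,:2]-tc[:2],np.ones(len(q))];r=np.linalg.lstsq(A,q[:,2],rcond=None)[0];e=A@r-q[:,2];g=abs(e)<.006
    r=np.linalg.lstsq(A[g],q[g,2],rcond=None)[0];print('n',g.sum(),'slope',r[:2].round(3),'discz-tcp',(r[2]-tc[2]).round(4),'circ',cv2.minEnclosingCircle(q[g][:,:2].astype(np.float32)),'tcp',tc.round(4)); return im
E
python3 -c "
from lid import *
cv2.imwrite('pics/s4.png',lid())
"
```

```text
shift now [17.3   5.23  3.54] turn [-0.002 -0.002 -0.   ] shift after turn [17.3   5.23  3.52] w 0.325 F [-0.4 -0.1 -3. ] t 51.5 tcp [0.4317 0.2981 0.2052]
n 2595 slope [0.    0.003] discz-tcp -0.0092 circ ((0.4298290014266968, 0.2992172837257385), 0.0785152018070221) tcp [0.4315 0.298  0.2047]
```

View pics/s4.png

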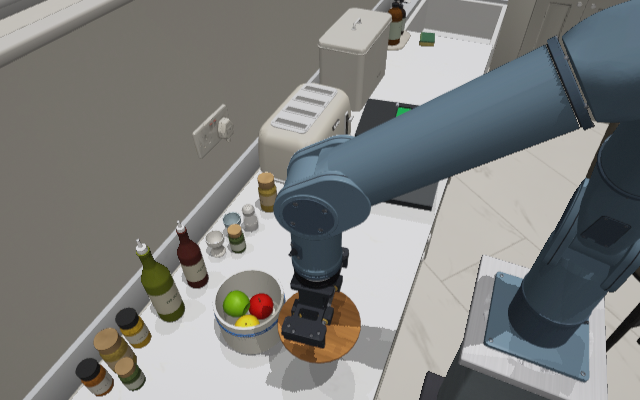

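The lid is held level and centred on the TCP. Carrying it over the pot.

apply_moves:
  series:
    - [[1.2,0.4,0],[0,0,0]]
    - [[2.5,0.8,0],[0,0,0]]
    - [[3,0.9,0],[0,0,0]]
    - [[3.3,1,0],[0,0,0]]
    - [[3,0.9,0],[0,0,0]]
    - [[2.5,0.8,0],[0,0,0]]
    - [[1.4,0.4,0],[0,0,0]]
    - [[0.4,0.1,0],[0,0,0]]

```text
clock: 52.3
tcp_pos: [0.6108, 0.2688, 0.2014]
ee_rot: [3.14, 0.002, 0.144]
force: [-0.7, 0.1, -2.4]
width: 0.323
grasp_force: 30.0
```

apply_moves:
  series:
    - [[0,0,0.5],[0,0,0]]
    - [[0,0,1],[0,0,0]]
    - [[0,0,1],[0,0,0]]
    - [[0,0,0.8],[0,0,0]]
    - [[0,0,0.3],[0,0,0]]
    - [[0,0,0],[0,0,0]]
    - [[0,0,0],[0,0,0]]
    - [[0,0,0],[0,0,0]]

```text
clock: 53.1
tcp_pos: [0.6106, 0.2704, 0.1683]
ee_rot: [-3.141, -0.001, 0.146]
force: [0.2, 0.5, -1.8]
width: 0.327
grasp_force: 30.0
```

```bash
python3 -c "
from lid import *
lid()
"
```

```text
shift now [ 0.01 -0.11 -0.17] turn [-0.    -0.001 -0.   ] shift after turn [ 0.01 -0.11 -0.17] w 0.327 F [ 0.2  0.5 -1.8] t 53.1 tcp [0.6106 0.2704 0.1683]
n 2209 slope [ 0.004 -0.   ] discz-tcp -0.0097 circ ((0.6069907546043396, 0.27119582891464233), 0.07831043004989624) tcp [0.6106 0.2704 0.1682]
```

apply_moves:
  series:
    - [[0.15,-0.1,0.4],[0,0,0]]
    - [[0,0,0.5],[0,0,0]]
    - [[0,0,0.4],[0,0,0]]
    - [[0,0,0.3],[0,0,0]]
    - [[0,0,0.3],[0,0,0]]
    - [[0,0,0.2],[0,0,0]]
    - [[0,0,0.1],[0,0,0]]
    - [[0,0,0],[0,0,0]]

```text
clock: 53.95
tcp_pos: [0.6116, 0.2715, 0.1456]
ee_rot: [3.142, 0.0, 0.146]
force: [-0.3, 0.4, -1.8]
width: 0.326
grasp_force: 30.0
```

apply_moves:
  series:
    - [[0,0,0.1],[0,0,0]]
    - [[0,0,0.1],[0,0,0]]
    - [[0,0,0.1],[0,0,0]]
    - [[0,0,0],[0,0,0]]
    - [[0,0,0],[0,0,0]]
    - [[0,0,0],[0,0,0]]
    - [[0,0,0],[0,0,0]]
    - [[0,0,0],[0,0,0]]

```text
clock: 54.75
tcp_pos: [0.6117, 0.2716, 0.1431]
ee_rot: [-3.141, -0.0, 0.146]
force: [-2.0, -0.3, 5.1]
width: 0.319
grasp_force: 29.9
```

Contact came at z = 0.143, exactly the seated height. Releasing and rising.

apply_moves:
  series:
    - [[0,0,0],[0,0,0]]
    - [[0,0,0],[0,0,0]]
    - [[0,0,0],[0,0,0]]
    - [[0,0,0],[0,0,0]]
    - [[0,0,0],[0,0,0]]
    - [[0,0,0],[0,0,0]]
    - [[0,0,0],[0,0,0]]
    - [[0,0,0],[0,0,0]]
  gripper: 0.8

```text
clock: 55.55
tcp_pos: [0.6116, 0.2715, 0.1427]
ee_rot: [3.142, -0.0, 0.146]
force: [0.2, -0.5, -0.5]
width: 0.798
grasp_force: 0.0
```

apply_moves:
  series:
    - [[0,0,-1],[0,0,0]]
    - [[0,0,-2],[0,0,0]]
    - [[0,0,-3],[0,0,0]]
    - [[0,0,-4],[0,0,0]]
    - [[0,0,-4],[0,0,0]]
    - [[0,0,-2],[0,0,0]]
    - [[0,0,0],[0,0,0]]
    - [[0,0,0],[0,0,0]]

```text
clock: 56.35
tcp_pos: [0.6114, 0.2715, 0.3028]
ee_rot: [-3.141, -0.0, 0.146]
force: [-0.8, -0.7, -0.5]
width: 0.8
grasp_force: 0.0
```

```bash
python3 -c "
from h import *
im,d,K,C=grab('wrist');W=cloud(d,K,C)
X,Y,Z=W[...,0],W[...,1],W[...,2];r=np.hypot(X-.611,Y-.2716)
k=W[(r<.04)&(Z>.158)&(Z<.175)];print('knob',len(k),(k.max(0)+k.min(0))/2,np.median(k[:,2]))
h=cv2.cvtColor(im,cv2.COLOR_BGR2HSV);q=W[(r>.025)&(r<.075)&(abs(Z-.137)<.015)];A=np.c_[q[:,:2]-[.611,.2716],np.ones(len(q))];print(len(q),np.linalg.lstsq(A,q[:,2],rcond=None)[0])
im,d,K,C=grab('scene');W=cloud(d,K,C);h=cv2.cvtColor(im,cv2.COLOR_BGR2HSV)
m=(cv2.inRange(h,(50,150,30),(75,255,255))>0)&(W[...,0]<.6);q=W[m];q=q[abs(q[:,2]-.238)<.06];A=np.c_[q[:,:2]-q[:,:2].mean(0),np.ones(len(q))];print('flap',len(q),np.linalg.lstsq(A,q[:,2],rcond=None)[0])
"
```

```text
knob 797 [0.61102559 0.2724975  0.16228855] 0.16382031269031067
15239 [0.00127006 0.00219002 0.13308626]
flap 1243 [-0.00277602  0.00457026  0.23788405]
```

```bash
python3 -c "
from workcell import env
print(env.job_done())"
```

```text
the job is handed in; nothing more can be done
None
```

The job is handed in at about 56 s: both black-capped jars (yellow and dark; orange was absent) are in the bin with the flap shut, all three apples are in the pot, and the lid sits level and centred within about 2 mm; no verdict was returned.

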